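Load the sheet of mousse rings into the rack

TASK

Put the small sheet pan that carries the two mousse rings away in the countertop rack: slide it onto a free pair of rails that leaves headroom for the rings, all the way back against the rail stops, with the rings still standing on it. Then swing the rack's retaining bar fully shut across the fronts of the pans.

Things in the scene. Friction and masses are not known exactly. Their poses are not given: they have to be found in the camera images.
- sheet: the sheet pan to load, bare aluminium, open on top: 190 mm long (its x), 150 mm wide (its y), 30 mm deep; floor 3 mm thick, end walls (at x = -95 and +95 mm) upright and 8 mm thick, side walls 6 mm; 0.13 to 0.25 kg. Starts flat on the counter, left or right of the rack, its -x end wall roughly towards the robot; both ends are alike. Origin: centre of its underside.
- ring_a: steel mousse ring, an open upright tube 60 mm across and 40 mm tall, wall 2.5 mm, 0.04 kg, standing loose on the floor of the sheet, its wall at least 60 mm inside the sheet's -x end wall. Origin: centre of its lower edge, z up along its axis.
- ring_b: the second ring, the same as ring_a, beside it: ring_a starts on the sheet's +y side of the middle, ring_b on its -y side.
- spare: an empty sheet pan exactly like sheet, on the counter at the other side of the rack; not needed. Origin: centre of its underside.
- rack: fixed open steel rack on the counter, 190 mm deep (its x), 198 mm wide (its y), 297 mm tall, open at its front (-x, towards the robot); sheets slide in along +x. From the bottom up: free pair rails_low, a filled sheet, free pair rails_high, a filled sheet. Fronts of pans and ledges lie at x = -95 mm; rail lips slope down and out 14 mm more. Origin: centre of its foot.
- rails_low (a point): centre of the lower free rail pair at the height of its ledge tops (60 mm up): where a home sheet's origin lies. Rack axes. The two ledges run along x, inner edges 66.5 mm from the centre; side webs 79.5 mm from it (4.5 mm clear of the sheet each side); turned-up stops at the rear, x = +95 mm.
- over_low (a point): centre of the underside of the middle filled sheet, right above rails_low: the headroom of rails_low ends here. This sheet and rails_high, 45 mm above this point, are clipped in at a different height each time: each free pair has 40 to 104 mm of headroom (the two add up to 144); the rings on the sheet need 43 mm.
- rails_high (a point): the same as rails_low for the upper free rail pair, which is built alike.
- over_high (a point): centre of the underside of the top filled sheet (249 mm up), right above rails_high: the headroom of rails_high ends here.
- latch (a joint): angle of the retaining bar about its upright hinge axis on the rack's front left (+y) upright, rad: 0 = shut against its stop, the bar standing 8 mm in front of the pans; grows as it swings out towards the robot and on to the rack's left; at most 3.1. Starts open, 2.5 to 3.0. Stays where it is left; about 2 N at the bar moves it.
- latch_grip (a point): top centre of the black grip sleeve (18 mm thick, 36 mm long, upright) on the upper end of the retaining bar, 322 mm above the counter; 40 mm from the hinge axis. The bar itself is an upright steel rod 10 mm thick that runs down from the sleeve to 40 mm above the counter, with an arm to the hinge at its top (278 mm up) and bottom.
- latch_pivot (a point): point on the hinge axis of the retaining bar, level with latch_grip (rack x = -108, y = +92 mm). Rack axes: at joint 0 the grip lies 40 mm from it along rack -y, at 1.57 along rack -x.
There are look-alikes about, which are no part of the job. What is shaped like the sheet but turquoise is not meant. What is shaped like the ring_b but pink is not meant.

How it is judged:
By the outcome, as a careful person would: the job done as asked, in the order asked, and still so for the second after the job is handed in, with the robot touching nothing.
It also fails if it takes over 72 s, if anything falls off the work surface, if the arm or the gripper's body presses on something with over 40 N, if the wrist force passes 120 N, or if a joint passes its speed limit or range.

ROBOT

A 7-joint arm with a two-finger parallel gripper is mounted at the origin on the work surface. World frame = base frame: x ahead of the robot, y to its left, z up, the work surface at z = 0. Lengths are in m, angles in rad, forces in N, time in s.
With the tool pointing down it reaches from about 0.4 to 0.875 m from the base axis. Payload 19.3 kg.
Tool frame: the origin (TCP) lies at the very end of the fingers, on their centre line; the grasp point (between the pads) lies bot.grasp_offset behind it (bot.grasp_offset is the distance from the TCP to the grasp point, in m); z points along the fingers, y is the direction in which the jaws open and shut (so a half turn about z gives the same grasp; the last joint's range is limited). The gripper opens to 85 mm and grips with 20 to 120 N. Pads are 22 mm wide; open, the fingers measure 114 mm over their backs; the gripper's body (76 mm by 85 mm) begins 54 mm behind the grasp point. The pads swing forward as they close: fully open they stand 13 mm farther back than shut.
Start: joints at [1.037, 0.521, -0.036, 1.599, 0.021, 1.021, -0.113], TCP at [0.28, -0.559, 0.231] pointing down, gripper open.
Joint ranges: [-2.91, 2.91], [-0.3, 2.13], [-1.5, 1.42], [0.17, 2.43], [-1.26, 4.41], [0.16, 1.93], [-2.52, 2.52]. Speed limits (rad/s): [1.89, 1.89, 2.39, 2.39, 3.01, 3.01, 3.01].

INTERFACE

Orientations are given as [roll, pitch, yaw] about the fixed x, y, z axes, in that order (R = Rz(yaw) Ry(pitch) Rx(roll)).
In Python, from workcell import bot gives the robot as it stands. The module is installed in compiled form; this text tells all that it offers.
- The arm moves only by the shell command python3 -m handwheel 'ROWS' [OPENING] [FORCE]. ROWS is JSON, a list of rows, each a list of 6 numbers: the shift along the tool's x, y, z as a fraction of full scale, then the turn, a rotation vector about the tool's x, y, z as a fraction of full scale. In form: [[x, y, z, rx, ry, rz], ...]. A call has 1 to 8 rows; each row shifts and turns the commanded pose from where the row before left it, along the tool's axes as they then stand; what a row does not reach is not made up. Full scale, the value 1, is 0.025 m for a shift and 360 degrees for a turn. A row lasts 1/8 s, in which the tool goes at most 62.5 mm and 10.7 degrees, less where a joint would pass 70% of its speed; a pose out of reach is approached as far as the arm can. A call with a number of a shift or a turn outside -1 to 1 is refused whole. A call with a gripper value outside its range is refused whole. OPENING is the closure, from -1 (fully open) to 1 (shut), set as the call begins (- or left out, the last holds). The fingers move at their own pace and stop on an object; FORCE is the grip in N (left out, the last holds). Time passes only in rows, so rows that do not move let the fingers close. It gives the time, the measured TCP pose, the force and the opening at its end, in the units of the state.
- bot.observe(): the state, without advancing time (a new reading comes with each control period).
- bot.grab_frame(name): name is "side" or "top" or "wrist"; returns a dict with "pixels" (384x512x3 uint8, blue, green, red), "vertical_fov" (degrees; the focal length in pixels is half the picture's height over the tangent of half this angle, whatever the lens; pixels are square), "cx", "cy" (the principal point, pixels), "R" (3x3) and "t" (3): a world point X has camera coordinates R X + t. Camera axes: x right, y down, z forward; pixel columns grow to the right and rows downward; lengths in m; the calibration is good to about 2 mm. A picture is of the moment at which its call begins. There is no depth.
- bot.job_done(): hands the job in, once; it reports no verdict.
Trained networks look in a picture, given as the dict that the camera call returned (one of the last four; its "shot" number tells which), for a name from the list of things; names that differ only in an ending like _2 or _b are one class to them, and where a whole thing is asked for, a point or a joint stands for the part that bears it (a point fixed in the world has none). Each returns a list of dicts, best first, with "score" (0 to 1); they miss things now and then, are a little off and sometimes report something else, mostly with a low value. They report only what shows in the picture. A call takes as long as a camera call. They do not tell look-alikes from the thing itself.
- bot.trace(picture, thing): "region" (384x512 bool, what is visible of it) and "point" ([column, row] in pixels, amid what is visible of it).
The state is a dict: "clock": time; "qpos": joint angles; "qd": joint speeds; "joint_efforts": joint torques, N m; "position": TCP position; "tool_rot": TCP orientation; "force": force on the tool from outside, world axes, zero at the start; "moment": the same for the moment, N m; "grip_width": finger opening in m.
Only numpy, scipy, OpenCV 4.12 (cv2) and the standard library are available. Lean on these libraries where they do the work, as an engineer would, in place of code of your own. Each camera call takes 0.05 s, during which the arm holds its last target.

## Working session

There is one attempt and no reset: what is moved stays moved. The work goes in short steps, Python scripts to look and compute and a shell command to move; the robot and the scene stay as the last step left them, time stands still between calls to the robot, and variables do not carry over. Pictures are saved under pics/ and viewed, and the job is handed in when it is done.

```bash
mkdir -p pics; ls; cat > h.py <<'E'
import numpy as np, cv2
from workcell import bot
from scipy.spatial.transform import Rotation as Ro
def K(f):
    fl=f["pixels"].shape[0]/2/np.tan(np.radians(f["vertical_fov"])/2); return fl,f["cx"],f["cy"]
def proj(f,X):
    fl,cx,cy=K(f); c=np.atleast_2d(X)@np.array(f["R"]).T+np.array(f["t"]); return np.c_[cx+fl*c[:,0]/c[:,2],cy+fl*c[:,1]/c[:,2]]
def ray(f,p):
    fl,cx,cy=K(f); R=np.array(f["R"]); d=R.T@np.array([(p[0]-cx)/fl,(p[1]-cy)/fl,1]); return -R.T@np.array(f["t"]),d/np.linalg.norm(d)
def atz(f,p,z):
    o,d=ray(f,p); return o+d*(z-o[2])/d[2]
def save(f,n,s=1.5,crop=None):
    im=f["pixels"]
    if crop: im=im[crop[1]:crop[3],crop[0]:crop[2]]
    cv2.imwrite("pics/"+n,cv2.resize(im,None,fx=s,fy=s,interpolation=cv2.INTER_CUBIC))
E
python3 - <<'E'
from h import *
s=bot.observe(); print(s); print(bot.grasp_offset)
for n in("side","top","wrist"):
    f=bot.grab_frame(n); save(f,n+"0.png"); print(n,K(f),np.array(f["R"]).round(3).tolist(),np.array(f["t"]).round(3), (-np.array(f["R"]).T@f["t"]).round(3))
    for t in("sheet","ring_a","rack","latch_grip","spare","latch") if n!="wrist" else ():
        print(t,[(round(d["score"],2),np.round(d["point"])) for d in bot.trace(f,t)])
E
```

```text
pics
{'clock': 0.0, 'qpos': array([ 1.03681945,  0.52204736, -0.03635917,  1.60000906,  0.02118913,
        1.02105868, -0.11278701]), 'qd': array([ 0.00096098,  0.0003738 , -0.00199196,  0.0003868 ,  0.00023401,
        0.00119769, -0.00087857]), 'joint_efforts': array([ 2.21189475e-04, -9.27112198e+01,  1.97995685e+00, -3.69931626e+01,
        1.78885827e-02,  8.10593076e-03, -8.05848367e-05]), 'position': array([ 0.27941932, -0.5586905 ,  0.2307042 ]), 'tool_rot': array([-3.14045582e+00,  5.47801769e-05,  4.63801803e-01]), 'force': array([ 0.31826427,  0.26486932, -0.81648654]), 'moment': array([ 0.05509739,  0.01550607, -0.01758999]), 'grip_width': 0.08555460627792004}
0.0187
side (np.float64(362.9938112157423), 255.5685892501262, 187.80655842585432) [[-0.702, -0.712, -0.013], [-0.552, 0.556, -0.621], [0.449, -0.429, -0.783]] [0.357 0.396 0.871] [0.078 0.408 0.933]
sheet [(0.96, array([161., 299.])), (0.95, array([241., 360.]))]
ring_a [(0.87, array([138., 286.])), (0.78, array([166., 280.])), (0.59, array([210., 267.]))]
rack [(0.92, array([177., 139.]))]
latch_grip [(0.92, array([174., 183.]))]
spare [(0.62, array([321., 159.]))]
latch [(0.81, array([170., 170.]))]
top (np.float64(366.9267696164251), 254.88009926113324, 185.47529411938217) [[-0.009, -1.0, 0.022], [-0.998, 0.008, -0.07], [0.07, -0.022, -0.997]] [-0.011  0.53   1.372] [0.433 0.015 1.406]
sheet [(0.73, array([170., 262.])), (0.65, array([160., 183.]))]
ring_a [(0.68, array([163., 179.])), (0.61, array([149., 174.]))]
rack [(0.56, array([238., 106.])), (0.3, array([160., 186.]))]
latch_grip [(0.63, array([207., 142.]))]
spare [(0.64, array([337., 188.])), (0.31, array([242., 134.]))]
latch [(0.68, array([238., 104.])), (0.51, array([207., 141.]))]
wrist (np.float64(331.61748378165066), 259.42491904332917, 189.68254267350332) [[0.449, -0.894, -0.0], [-0.863, -0.433, 0.262], [-0.234, -0.117, -0.965]] [-0.625 -0.034  0.377] [ 0.339 -0.529  0.373]
```

View pics/side0.png

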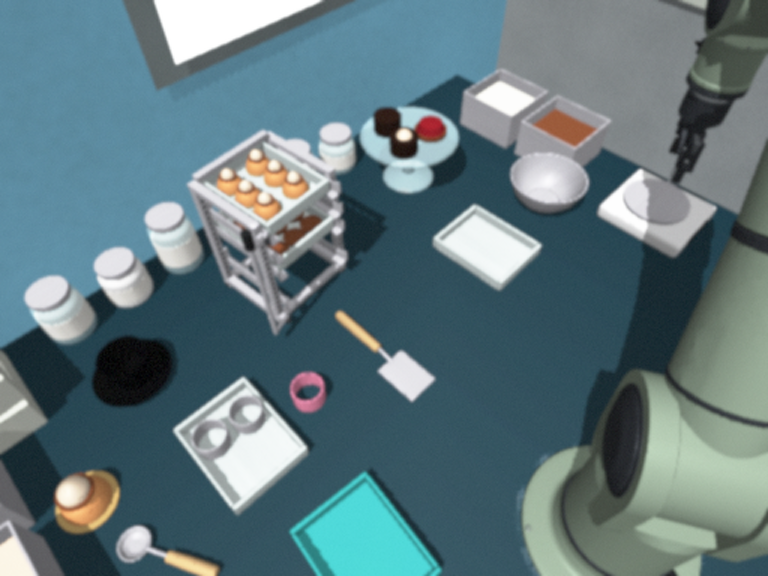

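View pics/top0.png

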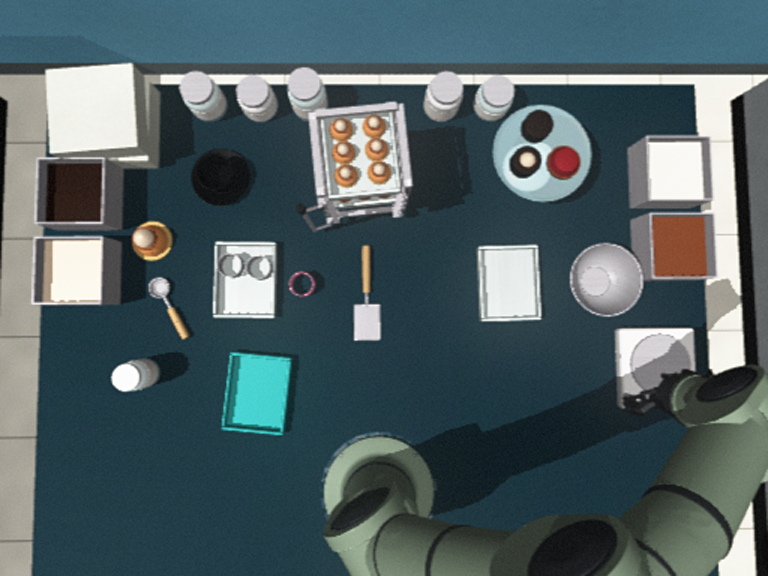

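View pics/wrist0.png

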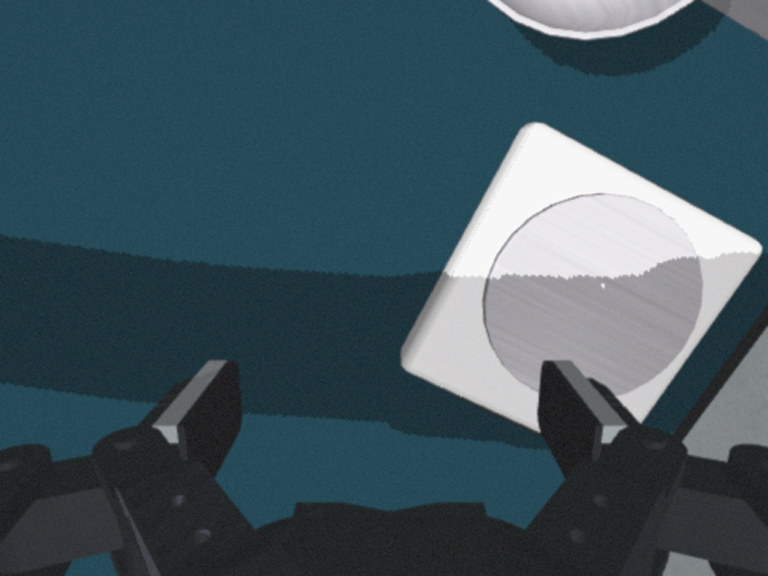

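Two pans look like the target. The bare-aluminium pan with the two steel rings is at top-view orig (163,187). The turquoise one is at (171,262) and the empty spare at (340,189). The pink ring at (201,189) is not meant either. I'll fit the poses next.

```bash
cat >> h.py <<'E'
from scipy.optimize import minimize
def boxpts(p,lx,ly,z0,z1,x0=None):
    c,s=np.cos(p[2]),np.sin(p[2]); xa=-lx/2 if x0 is None else x0
    P=np.array([[x,y,z] for x in(xa,lx/2) for y in(-ly/2,ly/2) for z in(z0,z1)])
    return np.c_[p[0]+c*P[:,0]-s*P[:,1],p[1]+s*P[:,0]+c*P[:,1],P[:,2]]
def hullmask(f,P,S=4):
    m=np.zeros((384*S,512*S),np.uint8); q=proj(f,P); h=cv2.convexHull((S*(q+.5)).astype(np.float32).round().astype(np.int32))
    cv2.fillConvexPoly(m,h,1); return cv2.resize(m.astype(np.float32),(512,384),interpolation=cv2.INTER_AREA)
def cvx(r):
    c,_=cv2.findContours(r.astype(np.uint8),cv2.RETR_EXTERNAL,cv2.CHAIN_APPROX_NONE); c=max(c,key=cv2.contourArea)
    m=np.zeros(r.shape,np.uint8); cv2.fillConvexPoly(m,cv2.convexHull(c),1); return m.astype(np.float32)
def fit(obs,p0,*a,**k):
    def cost(p):
        return sum(1-np.minimum(hullmask(f,boxpts(p,*a,**k)),m).sum()/np.maximum(hullmask(f,boxpts(p,*a,**k)),m).sum() for f,m in obs)
    best=None
    for dy in(-.15,0,.15):
        r=minimize(cost,[p0[0],p0[1],p0[2]+dy],method="Nelder-Mead",options=dict(initial_simplex=[[p0[0],p0[1],p0[2]+dy],[p0[0]+.02,p0[1],p0[2]+dy],[p0[0],p0[1]+.02,p0[2]+dy],[p0[0],p0[1],p0[2]+dy+.1]],maxiter=120))
        if best is None or r.fun<best.fun: best=r
    return best
E
python3 - <<'E'
from h import *
fs={n:bot.grab_frame(n) for n in("top","side")}
def near(n,t,p):
    L=bot.trace(fs[n],t); return min(L,key=lambda d:np.hypot(*(np.array(d["point"])-p)))
ob={}
for t,pt,ps in(("sheet",(163,186),(161,299)),("spare",(340,189),(321,159))):
    o=[]
    for n,p in(("top",pt),("side",ps)):
        d=near(n,t,p); print(t,n,d["score"],d["point"],d["region"].sum()); o.append((fs[n],cvx(d["region"])))
    ob[t]=o; p0=atz(fs["top"],pt,.02); r=fit(o,[p0[0],p0[1],0],.19,.15,0,.03); print(t,r.x,r.fun)
    for x in o:
        r1=fit([x],r.x,.19,.15,0,.03); print("  single",r1.x,r1.fun)
o=[]
for n,p in(("top",(238,106)),("side",(177,139))):
    d=near(n,"rack",p); print("rack",n,d["score"],d["region"].sum()); o.append((fs[n],cvx(d["region"])))
    v=fs[n]["pixels"].copy(); v[d["region"]]=v[d["region"]]//2+np.array([0,0,120],np.uint8); cv2.imwrite(f"pics/rk_{n}.png",cv2.resize(v,None,fx=1.5,fy=1.5))
p0=atz(fs["top"],(238,106),.2)
for x in o+[None]:
    r=fit(o if x is None else [x],[p0[0],p0[1],0],.19,.198,0,.297); print("rack",r.x,r.fun)
for n in fs:
  for t in("latch","latch_grip","ring_a"):
    print(n,t,[(round(d["score"],2),np.round(d["point"],1),d["region"].sum()) for d in bot.trace(fs[n],t)])
E
```

```text
sheet top 0.69 [161.7, 184.0] 1954
sheet side 0.79 [161.4, 301.2] 3433
sheet [ 0.53069788  0.33218326 -0.00518214] 0.044445931911468506
  single [0.53061496 0.33215506 0.00613711] 0.021304190158843994
  single [ 0.52973316  0.33205918 -0.00456822] 0.02078390121459961
spare top 0.97 [337.7, 191.8] 2077
spare side 0.88 [322.8, 162.0] 2275
spare [ 0.51617095 -0.33427328  0.00647207] 0.07349014282226562
  single [ 0.51713457 -0.33444824  0.00789506] 0.04122936725616455
  single [ 0.51600777 -0.33394686  0.01464624] 0.030948877334594727
rack top 0.83 4568
rack side 0.81 6702
rack [0.77549611 0.0401908  0.07672783] 0.1318190097808838
rack [0.77595409 0.04007042 0.05522749] 0.04077720642089844
rack [0.77626793 0.03926307 0.0749622 ] 0.1752856969833374
top latch []
top latch_grip [(0.6, array([202.2, 140.1]), np.int64(43))]
top ring_a []
side latch [(0.75, array([168.5, 171.3]), np.int64(347)), (0.21, array([195.7, 153.2]), np.int64(1652))]
side latch_grip [(0.76, array([170.2, 172.6]), np.int64(297))]
side ring_a [(0.84, array([163.3, 270.1]), np.int64(353)), (0.74, array([207.5, 265. ]), np.int64(301)), (0.72, array([137.5, 287.1]), np.int64(429))]
```

```bash
python3 - <<'E'
from h import *
f=bot.grab_frame("top"); save(f,"top_crop.png",5,(195,60,290,160))
f=bot.grab_frame("side"); save(f,"side_crop.png",4,(110,80,250,225))
save(f,"side_sheet.png",6,(105,240,215,345))
E
```

```text
(no output)
```

View pics/top_crop.png

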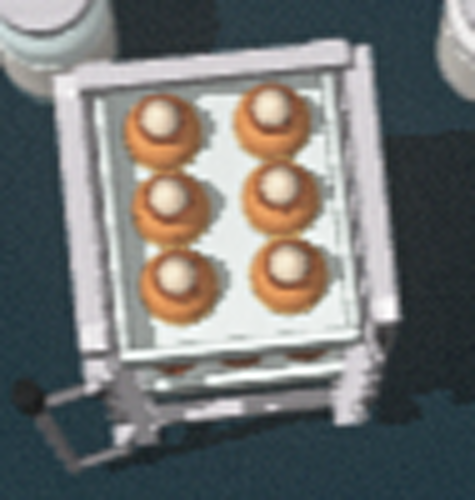

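View pics/side_crop.png

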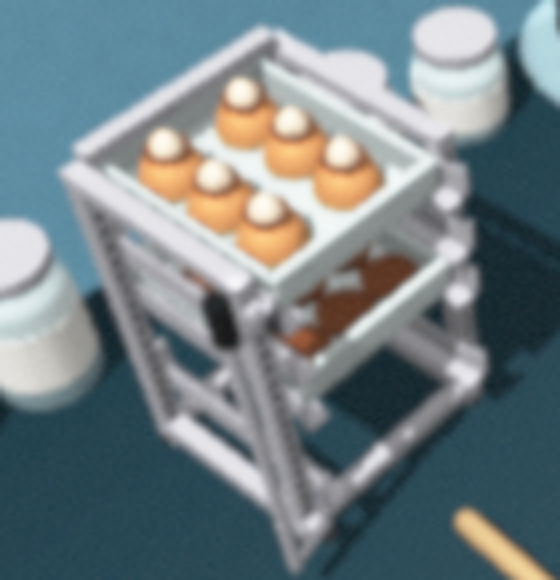

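View pics/side_sheet.png

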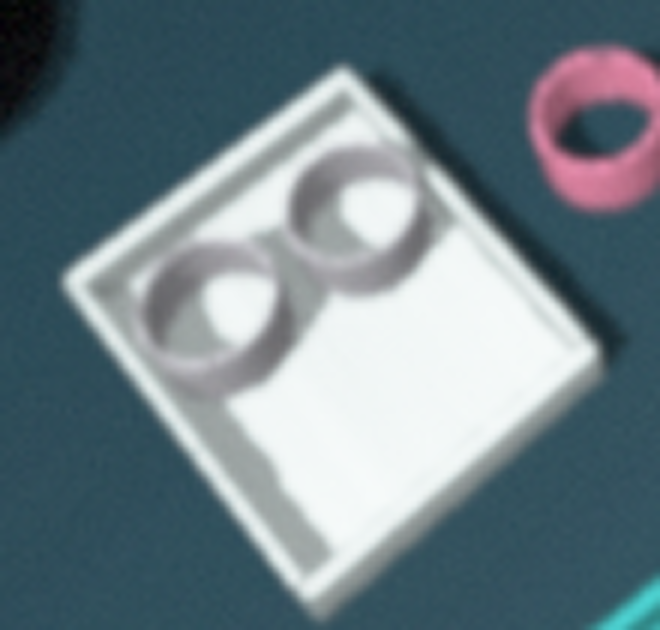

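The crops show the aluminium pan with both steel rings standing at its far (+x) end. The middle filled tray sits high, so the low bay looks larger. I'll get a frontal wrist view of the rack first, because the insertion tolerance is tight.

```bash
cat >> h.py <<'E'
def plan(pos,rpy,combo=False):
    s=bot.observe(); Rc=Ro.from_euler("xyz",s["tool_rot"]); Rt=Ro.from_euler("xyz",rpy)
    rv=(Rc.inv()*Rt).as_rotvec()/(2*np.pi); n=max(1,int(np.ceil(np.linalg.norm(rv)/.0285)))
    d=np.array(pos)-s["position"]
    print("now",s["position"].round(4),s["tool_rot"].round(4),"F",s["force"].round(1),"t",round(s["clock"],2),"w",round(s["grip_width"],4))
    print("turn total",rv.round(4),"rows",n,"each",(rv/n).round(4))
    for nm,R in(("shift if before turn",Rc),("shift after turn",Rt)):
        t=R.inv().apply(d)/.025; m=max(1,int(np.ceil(abs(t).max()))); print(nm,t.round(3),"rows",m,"each",(t/m).round(3))
E
python3 -c "
from h import *
plan([.47,.04,.28],[np.pi,0,0])"
```

```text
now [ 0.2796 -0.559   0.2313] [ 3.1416 -0.      0.4637] F [-0.4  0.1 -1.4] t 1.55 w 0.0854
turn total [-0.     -0.      0.0738] rows 3 each [-0.     -0.      0.0246]
shift if before turn [ 17.529 -18.022  -1.948] rows 19 each [ 0.923 -0.949 -0.103]
shift after turn [  7.617 -23.959  -1.948] rows 24 each [ 0.317 -0.998 -0.081]
```

```bash
python3 -m handwheel '[[0,0,-1,0,0,0],[0,0,-1,0,0,0],[0.9,-0.9,0,0,0,0],[0.9,-0.9,0,0,0,0],[0.9,-0.95,0,0,0,0],[0.9,-0.95,0,0,0,0],[0.9,-0.95,0,0,0,0],[0.9,-0.95,0,0,0,0]]' -1 80
python3 -m handwheel '[[0.9,-0.95,0,0,0,0],[0.9,-0.95,0,0,0,0],[0.9,-0.95,0,0,0,0],[0.9,-0.95,0,0,0,0],[0.9,-0.95,0,0,0,0],[0.9,-0.95,0,0,0,0],[0.9,-0.95,0,0,0,0],[0.9,-0.95,0,0,0,0]]'
python3 -m handwheel '[[0.9,-0.95,0,0,0,0.0246],[0.9,-0.95,0,0,0,0.0246],[0.9,-0.95,0,0,0,0.0246],[0,0,0,0,0,0]]'
python3 -c "
from h import *
plan([.5,.04,.25],[np.pi,-1.1,0])"
```

```text
clock: 2.55
position: [0.3379, -0.3724, 0.2814]
tool_rot: [3.141, -0.0, 0.464]
force: [0.5, -1.6, 0.0]
grip_width: 0.0855
clock: 3.55
position: [0.4139, -0.1219, 0.2815]
tool_rot: [3.141, -0.0, 0.464]
force: [0.8, -0.1, 0.4]
grip_width: 0.0854
clock: 4.05
position: [0.4568, -0.0333, 0.2813]
tool_rot: [-3.141, -0.0, 0.001]
force: [0.5, -1.1, 0.1]
grip_width: 0.0855
now [ 0.4568 -0.0333  0.2813] [-3.1409e+00 -3.0000e-04  1.0000e-03] F [ 0.5 -1.1  0.1] t 4.05 w 0.0855
turn total [-2.00e-04  1.75e-01  1.00e-04] rows 7 each [-0.     0.025  0.   ]
shift if before turn [ 1.732 -2.93   1.254] rows 3 each [ 0.577 -0.977  0.418]
shift after turn [-0.331 -2.932  2.109] rows 3 each [-0.11  -0.977  0.703]
```

```bash
python3 -m handwheel '[[0.58,-1,0.3,0,0,0],[0.58,-1,0.3,0,0,0],[0.58,-1,0.3,0,0,0],[0,0,0,0,0.025,0],[0,0,0,0,0.025,0],[0,0,0,0,0.025,0],[0,0,0,0,0.025,0],[0,0,0,0,0.025,0]]'
python3 -m handwheel '[[0,0,0,0,0.025,0],[0,0,0,0,0.025,0],[0,0,0,0,0,0]]'
python3 - <<'E'
from h import *
print(bot.observe()["qpos"].round(3))
f=bot.grab_frame("wrist"); save(f,"w1.png"); np.save("w1.npy",f,allow_pickle=True)
E
```

```text
clock: 5.05
position: [0.5033, 0.0313, 0.2587]
tool_rot: [3.11, -0.51, 0.01]
force: [0.6, 0.1, 0.4]
grip_width: 0.0851
clock: 5.42
position: [0.5081, 0.0284, 0.2627]
tool_rot: [3.086, -0.545, 0.024]
force: [0.2, 1.4, -0.5]
grip_width: 0.0855
[-0.687  0.084  0.416  2.312  0.581  0.28  -2.366]
```

View pics/w1.png

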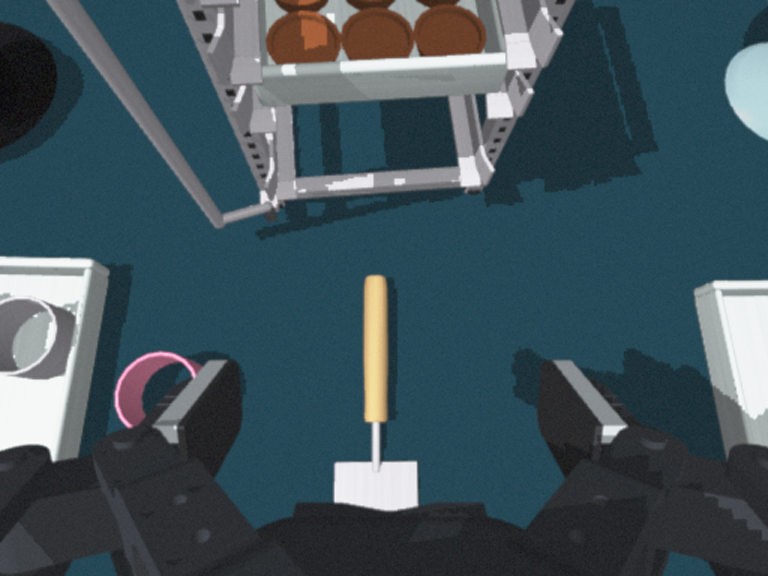

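The wrist view is tilted about 31°, which is as far as the arm goes in this wrist configuration. It shows the middle filled sheet's front face at about (258–508, 55–103) and the empty low bay below it. I'll zoom in for exact corners.

```bash
python3 - <<'E'
from h import *
f=np.load("w1.npy",allow_pickle=True).item()
save(f,"w1a.png",4,(120,0,320,145)); save(f,"w1b.png",5,(150,20,300,100))
E
```

```text
(no output)
```

View pics/w1a.png

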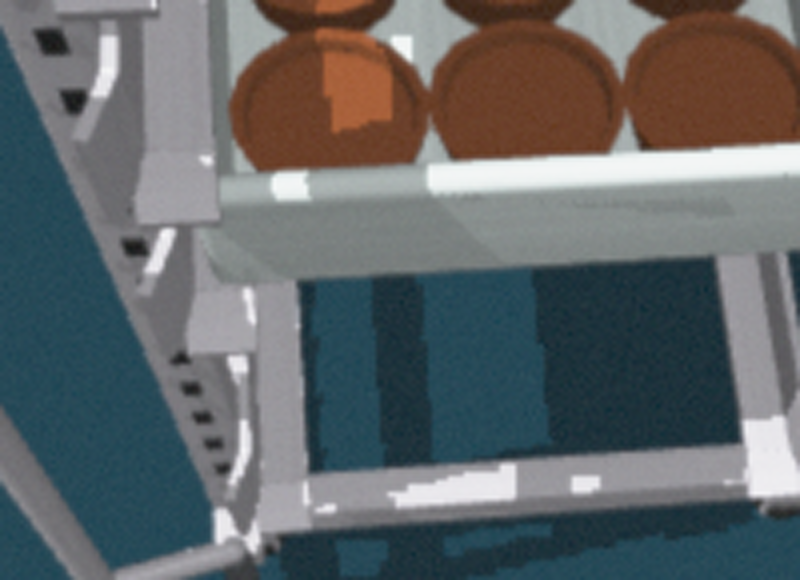

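```bash
python3 - <<'E'
from h import *
f=np.load("w1.npy",allow_pickle=True).item()
save(f,"w1c.png",4,(250,0,400,145))
E
```

```text
(no output)
```

View pics/w1c.png

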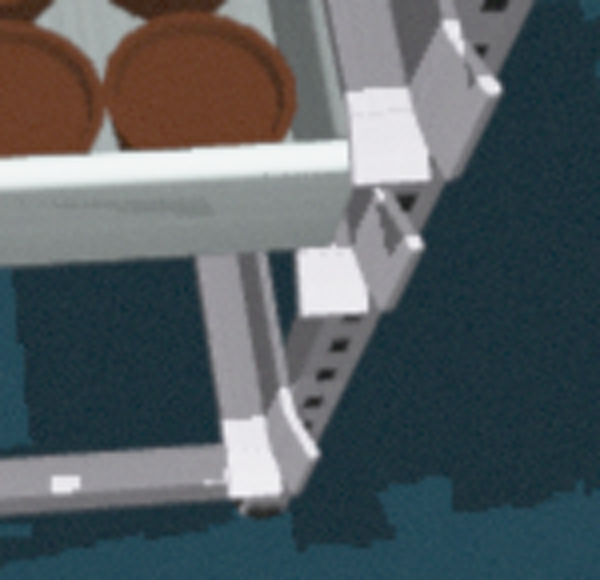

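```bash
python3 - <<'E'
from h import *
from scipy.optimize import least_squares
f=np.load("w1.npy",allow_pickle=True).item()
obs=[((-.095,-.0665,0),(305.5,105)),((-.095,.0665,0),(196.8,121.2)),((-.095,-.0665,1),(337,22.3)),((-.095,.0665,1),(174.6,38.2))]
def W(p,x,y,z):
    c,s=np.cos(p[2]),np.sin(p[2]); return [p[0]+c*x-s*y,p[1]+s*x+c*y,z]
def res(p): return np.concatenate([(proj(f,[W(p,x,y,p[3] if k else .06)])[0]-q) for (x,y,k),q in obs])
r=least_squares(res,[.776,.04,.06,.18]); p=r.x; print(p.round(4),r.fun.round(2)); h=p[3]-.105; print("headroom low",h,"high",.144-h)
# checks: middle pan bottom edge front
for y in(-.075,0,.075): print("pan bottom",y,proj(f,[W(p,-.095,y,p[3]-.045)]).round(1), "top",proj(f,[W(p,-.095,y,p[3]-.015)]).round(1))
np.save("rack.npy",p)
im=f["pixels"].copy()
for n in("side","top"):
    g=bot.grab_frame(n); v=cv2.resize(g["pixels"],None,fx=4,fy=4,interpolation=cv2.INTER_CUBIC)
    def L(a,b,col=(0,0,255)):
        q=proj(g,[W(p,*a),W(p,*b)])*4+2; cv2.line(v,tuple(map(int,q[0])),tuple(map(int,q[1])),col,1)
    X=.095
    for z,col in((.297,(0,0,255)),(0,(0,255,255))):
        L((-X,-.099,z),(X,-.099,z),col);L((-X,.099,z),(X,.099,z),col);L((-X,-.099,z),(-X,.099,z),col);L((X,-.099,z),(X,.099,z),col)
    for z in(p[3]-.045,p[3]-.015,.249,.279): L((-X,-.075,z),(-X,.075,z),(0,255,0)); 
    L((-X,-.075,.279),(X,-.075,.279),(0,255,0)); L((-X,.075,.279),(X,.075,.279),(0,255,0))
    c=(110,80,255,225) if n=="side" else (190,60,290,160)
    cv2.imwrite(f"pics/ov_{n}.png",v[c[1]*4:c[3]*4,c[0]*4:c[2]*4])
a=cv2.imread("pics/ov_side.png");b=cv2.imread("pics/ov_top.png");b=cv2.copyMakeBorder(b[:,:220+0] if 0 else b,0,max(0,a.shape[0]-b.shape[0]),0,0,0)
o=np.hstack([a,b]); o=cv2.resize(o,None,fx=.8,fy=.8,interpolation=cv2.INTER_AREA); cv2.imwrite("pics/ov.png",o)
E
```

```text
[0.7837 0.0422 0.1658 0.1954] [ 0.87  1.18  0.41 -0.84 -0.76 -0.8  -0.12  0.58]
headroom low 0.09035093129575301 high 0.053649068704246974
pan bottom -0.075 [[332.2  56.3]] top [[341.   33.6]]
pan bottom 0 [[255.2  65.3]] top [[256.5  42.9]]
pan bottom 0.075 [[174.9  74.7]] top [[167.8  52.7]]
```

View pics/ov.png

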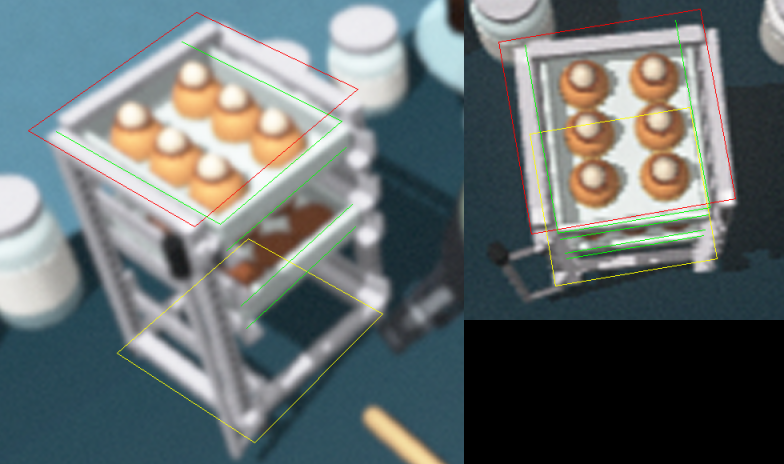

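The left "crease" was a shadow line, so the yaw came out inconsistent with the overlay. I'll refit with the lip bottoms and the pan's bottom edge.

```bash
cat > ov.py <<'E'
from h import *
def W(p,x,y,z):
    c,s=np.cos(p[2]),np.sin(p[2]); return [p[0]+c*x-s*y,p[1]+s*x+c*y,z]
def overlay(p,name):
    out=[]
    for n in("side","top"):
        g=bot.grab_frame(n); v=cv2.resize(g["pixels"],None,fx=4,fy=4,interpolation=cv2.INTER_CUBIC)
        def L(a,b,col=(0,0,255)):
            q=proj(g,[W(p,*a),W(p,*b)])*4+2; cv2.line(v,tuple(map(int,q[0])),tuple(map(int,q[1])),col,1)
        X=.095
        for z,col in((.297,(0,0,255)),(0,(0,255,255))):
            L((-X,-.099,z),(X,-.099,z),col);L((-X,.099,z),(X,.099,z),col);L((-X,-.099,z),(-X,.099,z),col);L((X,-.099,z),(X,.099,z),col)
        for z in(p[3]-.045,p[3]-.015,.249,.279): L((-X,-.075,z),(-X,.075,z),(0,255,0)); 
        L((-X,-.075,.279),(X,-.075,.279),(0,255,0)); L((-X,.075,.279),(X,.075,.279),(0,255,0))
        c=(110,80,255,225) if n=="side" else (190,60,290,160)
        o=v[c[1]*4:c[3]*4,c[0]*4:c[2]*4]; out.append(cv2.copyMakeBorder(o,0,580-o.shape[0],0,0,0))
    cv2.imwrite("pics/"+name,cv2.resize(np.hstack(out),None,fx=.8,fy=.8,interpolation=cv2.INTER_AREA))
E
python3 - <<'E'
from ov import *
from scipy.optimize import least_squares
f=np.load("w1.npy",allow_pickle=True).item()
lip=[(-1,0,(307.3,124.2)),(1,0,(197.5,132.5)),(-1,1,(339.3,45.5)),(1,1,(174.2,55.5)),(-1,2,(325,79)),(1,2,(183.5,88))]
line=[(220,68),(300,63.5)]
def res(p,full=True):
    o=[]
    for s,k,q in lip:
        z=[.06,p[3],p[3]-.045][k]-p[4]; o+=list(proj(f,[W(p,-.109,s*.0665,z)])[0]-q)
    a,b=proj(f,[W(p,-.095,.075,p[3]-.045),W(p,-.095,-.075,p[3]-.045)])
    for q in line: o.append(q[1]-(a[1]+(b[1]-a[1])*(q[0]-a[0])/(b[0]-a[0])))
    return np.array(o)
r=least_squares(res,[.776,.04,.06,.18,.01],loss="soft_l1"); p=r.x; print(p.round(4)); print(res(p).round(2)); h=p[3]-.105; print("low",h,"high",.144-h)
np.save("rack.npy",p); overlay(p,"ov2.png")
E
```

```text
[0.7812 0.037  0.1025 0.1985 0.006 ]
[-0.1   0.24 -0.08  0.23 -0.78  0.22 -0.01 -0.24  0.45 -0.41  0.46 -0.16
 -0.35  0.07]
low 0.09349959760357103 high 0.05050040239642896
```

View pics/ov2.png

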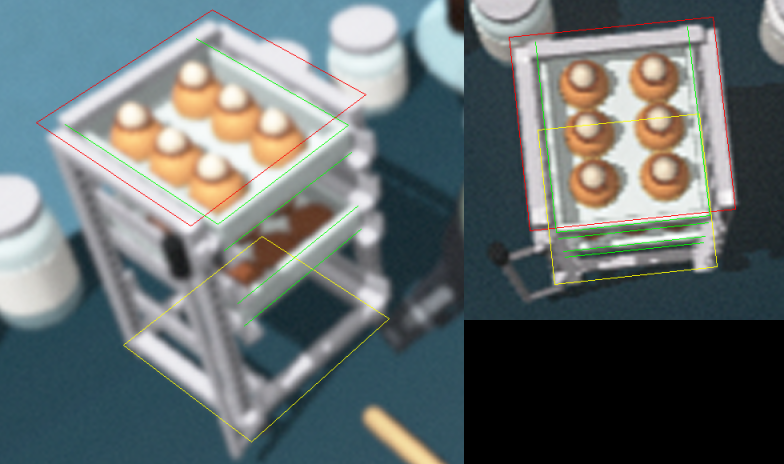

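```bash
python3 - <<'E'
from ov import *
p=np.load("rack.npy"); g=bot.grab_frame("top"); s=bot.grab_frame("side"); np.save("top.npy",g,allow_pickle=True); np.save("side.npy",s,allow_pickle=True)
def draw(g,c,S,name,grid=True):
    v=cv2.resize(g["pixels"][c[1]:c[3],c[0]:c[2]],None,fx=S,fy=S,interpolation=cv2.INTER_CUBIC)
    for a,col in ((( -.095,.075,.279),(0,0,255)),((-.095,-.075,.279),(0,0,255)),((-.095,.075,.249),(0,255,0)),((-.095,-.075,.249),(0,255,0)),((-.109,.0665,.054),(255,0,255)),((-.109,-.0665,.054),(255,0,255)),((-.109,.0665,p[3]-.006),(255,255,0)),((-.109,-.0665,p[3]-.006),(255,255,0)),((-.108,.092,.278),(0,255,255))):
        q=(proj(g,[W(p,*a)])[0]+.5-np.array(c[:2]))*S; cv2.circle(v,tuple(map(int,q)),4,col,1)
    cv2.imwrite("pics/"+name,v)
draw(g,(200,105,285,150),9,"z_top.png"); draw(s,(160,120,235,225),5.7,"z_side.png")
E
```

```text
(no output)
```

View pics/z_top.png

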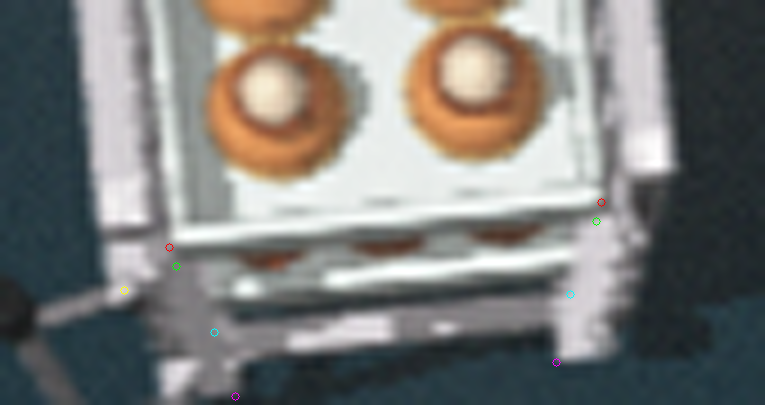

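View pics/z_side.png

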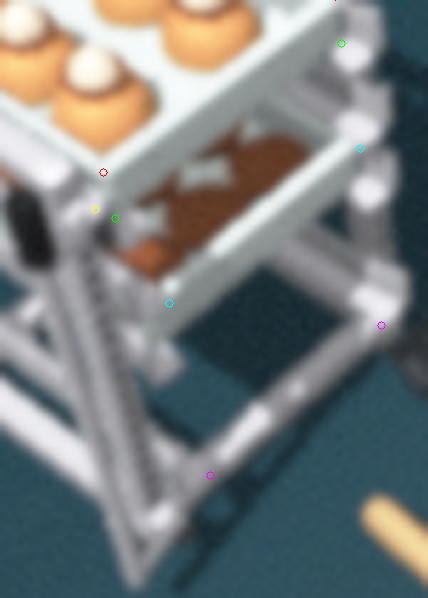

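Both bays clear the rings (low 93 mm, high 50 mm). I choose rails_low for the bigger headroom. Averaging the wrist fit with the top-view check, the rack is at about (0.781, 0.0355) with yaw about 0.095. Now I'll go over the sheet's near end wall.

```bash
python3 -c "
from h import *
plan([.46,.30,.22],[np.pi,0,np.pi/2])"
```

```text
now [0.5085 0.0267 0.2626] [ 3.0875 -0.5451  0.018 ] F [ 0.3 -0.3  1.1] t 5.78 w 0.085
turn total [ 0.074  -0.062  -0.2427] rows 10 each [ 0.0074 -0.0062 -0.0243]
shift if before turn [ -2.373 -10.981  -0.04 ] rows 11 each [-0.216 -0.998 -0.004]
shift after turn [10.934 -1.939  1.704] rows 11 each [ 0.994 -0.176  0.155]
```

```bash
python3 -m handwheel '[[0,0,0,0.0074,-0.0062,-0.0243],[0,0,0,0.0074,-0.0062,-0.0243],[0,0,0,0.0074,-0.0062,-0.0243],[0,0,0,0.0074,-0.0062,-0.0243],[0,0,0,0.0074,-0.0062,-0.0243],[0,0,0,0.0074,-0.0062,-0.0243],[0,0,0,0.0074,-0.0062,-0.0243],[0,0,0,0.0074,-0.0062,-0.0243]]' 
python3 -m handwheel '[[0,0,0,0.0074,-0.0062,-0.0243],[0,0,0,0.0074,-0.0062,-0.0243],[0,0,0,0,0,0]]'
python3 -c "
from h import *
plan([.46,.30,.22],[np.pi,0,np.pi/2]);print(bot.observe()['qpos'].round(2))"
```

```text
clock: 6.78
position: [0.5077, 0.0236, 0.2615]
tool_rot: [3.028, -0.143, 1.082]
force: [-0.3, -0.2, 0.3]
grip_width: 0.0851
clock: 7.15
position: [0.5082, 0.0242, 0.2611]
tool_rot: [3.093, -0.041, 1.376]
force: [-0.9, -0.0, -0.7]
grip_width: 0.0856
now [0.5082 0.0242 0.2611] [ 3.0927 -0.041   1.376 ] F [-0.9 -0.  -0.7] t 7.15 w 0.0856
turn total [ 0.0084 -0.0057 -0.0312] rows 2 each [ 0.0042 -0.0029 -0.0156]
shift if before turn [10.374 -4.123  1.873] rows 11 each [ 0.943 -0.375  0.17 ]
shift after turn [11.032 -1.928  1.645] rows 12 each [ 0.919 -0.161  0.137]
[-0.16  0.27  0.01  1.91 -0.03  0.9  -0.32]
```

```bash
python3 -m handwheel '[[0,0,0,0.0042,-0.0029,-0.0156],[0,0,0,0.0042,-0.0029,-0.0156],[1,-0.17,0.1,0,0,0],[1,-0.17,0.1,0,0,0],[1,-0.17,0.1,0,0,0],[1,-0.17,0.1,0,0,0],[1,-0.17,0.1,0,0,0],[1,-0.17,0.1,0,0,0]]' 
python3 -m handwheel '[[1,-0.17,0.2,0,0,0],[1,-0.17,0.2,0,0,0],[1,-0.17,0.2,0,0,0],[1,-0.17,0.3,0,0,0],[0,0,0,0,0,0]]'
python3 - <<'E'
from h import *
plan([.4395,.332,.16],[np.pi,0,np.pi/2])
f=bot.grab_frame("wrist"); np.save("w2.npy",f,allow_pickle=True); save(f,"w2.png")
for p in([.5305,.332,-.003],):
    P=boxpts(p,.19,.15,0,.03); print(proj(f,P).round())
E
```

```text
clock: 8.15
position: [0.4817, 0.1747, 0.2462]
tool_rot: [3.14, -0.0, 1.567]
force: [-0.1, -0.1, 0.0]
grip_width: 0.0853
clock: 8.78
position: [0.464, 0.2755, 0.2231]
tool_rot: [-3.141, -0.0, 1.57]
force: [0.3, -0.1, -0.2]
grip_width: 0.0852
now [0.464  0.2755 0.2231] [-3.1413e+00 -4.0000e-04  1.5704e+00] F [ 0.3 -0.1 -0.2] t 8.78 w 0.0852
turn total [-0.     -0.0001 -0.0001] rows 1 each [-0.     -0.0001 -0.0001]
shift if before turn [ 2.26  -0.98   2.526] rows 3 each [ 0.753 -0.327  0.842]
shift after turn [ 2.261 -0.98   2.525] rows 3 each [ 0.754 -0.327  0.842]
[[233. 177.]
 [231. 184.]
 [231.  32.]
 [228.  26.]
 [402. 178.]
 [414. 185.]
 [419.  33.]
 [434.  27.]]
```

View pics/w2.png

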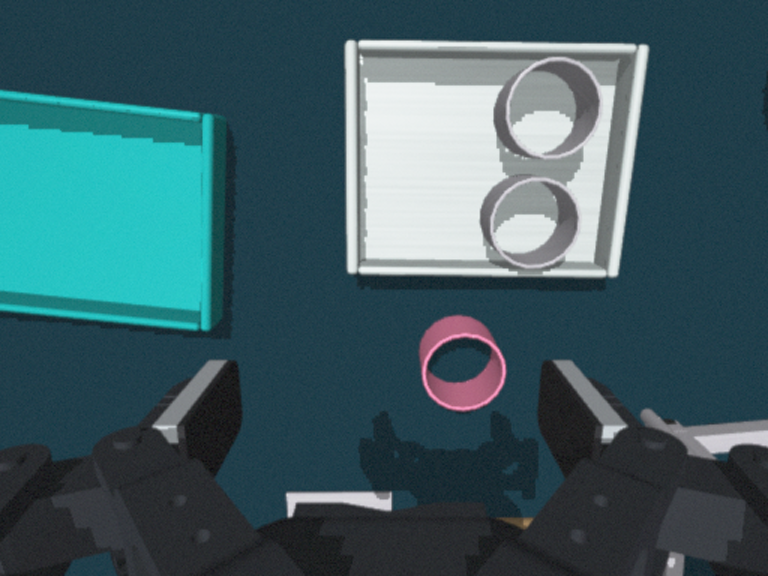

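The picture shows the aluminium sheet with both steel rings upright at its far end. The predicted rim corners match to about 2 px, and the turquoise pan at left is clear of the outer finger. I'll go down onto the near end wall.

```bash
python3 -m handwheel '[[0.75,-0.31,0.9,0,0,0],[0.75,-0.31,0.9,0,0,0],[0.76,-0.32,0.9,0,0,0],[0,0,0.9,0,0,0],[0,0,0.9,0,0,0],[0,0,0.9,0,0,0],[0,0,0.9,0,0,0],[0,0,0,0,0,0]]' 0.1 100
python3 - <<'E'
from h import *
plan([.4405,.332,.008],[np.pi,0,np.pi/2])
f=bot.grab_frame("wrist"); save(f,"w3.png",1.2)
E
```

```text
clock: 9.82
position: [0.4412, 0.3291, 0.0654]
tool_rot: [-3.141, 0.002, 1.569]
force: [0.4, 0.9, 0.4]
grip_width: 0.0384
now [0.4412 0.3291 0.0654] [-3.1405e+00  2.2000e-03  1.5692e+00] F [0.4 0.9 0.4] t 9.82 w 0.0384
turn total [-0.0002  0.0004 -0.0002] rows 1 each [-0.0002  0.0004 -0.0002]
shift if before turn [ 0.122 -0.027  2.295] rows 3 each [ 0.041 -0.009  0.765]
shift after turn [ 0.117 -0.029  2.296] rows 3 each [ 0.039 -0.01   0.765]
```

View pics/w3.png

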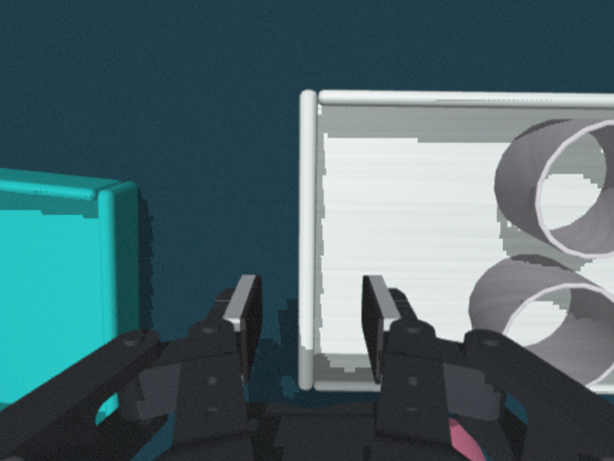

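Fingers straddle the wall centrally. I'll descend and close.

```bash
python3 -m handwheel '[[0.05,0,0.8,0,0,0],[0.05,0,0.7,0,0,0],[0,0,0.5,0,0,0],[0,0,0.3,0,0,0],[0,0,0,0,0,0],[0,0,0,0,0,0]]'
python3 -m handwheel '[[0,0,0,0,0,0],[0,0,0,0,0,0],[0,0,0,0,0,0],[0,0,0,0,0,0]]' 1 100
python3 -m handwheel '[[0,0,-0.2,0,0,0],[0,0,-0.5,0,0,0],[0,0,-0.5,0,0,0],[0,0,-0.5,0,0,0],[0,0,-0.3,0,0,0],[0,0,0,0,0,0]]'
python3 - <<'E'
from h import *
plan([.42,.332,.11],[np.pi,0,np.pi/2])
f=bot.grab_frame("wrist"); save(f,"w4.png",1.2); f=bot.grab_frame("side"); save(f,"s4.png",4,(90,220,250,360))
E
```

```text
clock: 10.62
position: [0.4416, 0.3332, 0.0091]
tool_rot: [3.141, 0.001, 1.572]
force: [-0.2, 0.9, -0.1]
grip_width: 0.0386
clock: 11.12
position: [0.4415, 0.3331, 0.0093]
tool_rot: [3.141, 0.001, 1.572]
force: [-3.5, -1.5, 9.8]
grip_width: 0.0057
clock: 11.88
position: [0.4416, 0.3333, 0.0593]
tool_rot: [3.141, 0.0, 1.572]
force: [0.6, 0.0, -3.3]
grip_width: 0.006
now [0.4416 0.3333 0.0593] [3.1406e+00 3.0000e-04 1.5722e+00] F [ 0.6  0.  -3.3] t 11.88 w 0.006
turn total [0.0002 0.0001 0.0002] rows 1 each [0.0002 0.0001 0.0002]
shift if before turn [-0.051 -0.862 -2.029] rows 3 each [-0.017 -0.287 -0.676]
shift after turn [-0.052 -0.864 -2.028] rows 3 each [-0.017 -0.288 -0.676]
```

View pics/w4.png

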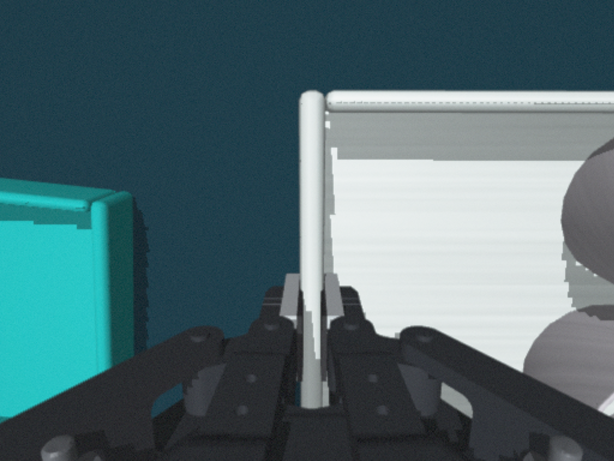

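View pics/s4.png

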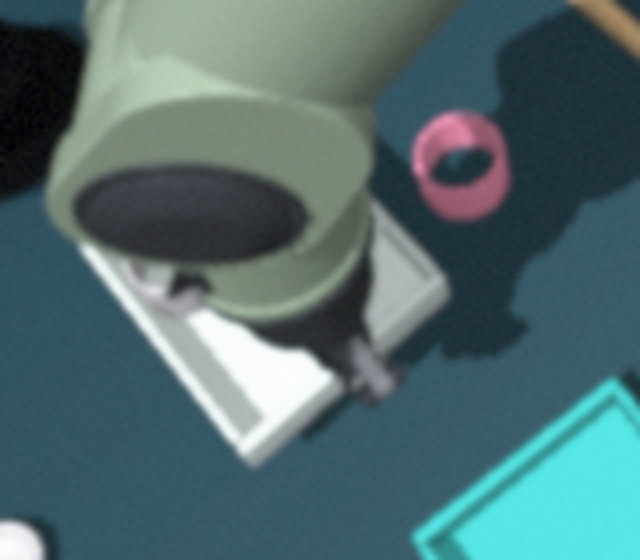

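Held, with about 3.3 N of weight, which matches the pan plus rings. I'll raise it, pull back, then carry it towards -y in front of the rack with gentle ramps.

```bash
python3 -m handwheel '[[0,-0.1,-0.3,0,0,0],[0,-0.25,-0.6,0,0,0],[0,-0.25,-0.6,0,0,0],[-0.2,-0.2,-0.4,0,0,0],[-0.4,-0.06,-0.13,0,0,0],[-0.6,0,0,0,0,0],[-0.8,0,0,0,0,0],[-0.8,0,0,0,0,0]]'
python3 -m handwheel '[[-0.8,0,0,0,0,0],[-0.8,0,0,0,0,0],[-0.8,0,0,0,0,0],[-0.8,0,0,0,0,0],[-0.8,0,0,0,0,0],[-0.8,0,0,0,0,0],[-0.8,0,0,0,0,0],[-0.8,0,0,0,0,0]]'
python3 -m handwheel '[[-0.8,0,0,0,0,-0.003],[-0.8,0,0,0,0,-0.003],[-0.8,0,0,0,0,-0.003],[-0.7,0,0,0,0,-0.003],[-0.4,0,0,0,0,-0.003],[-0.2,0,0,0,0,0],[0,0,0,0,0,0]]'
python3 - <<'E'
from h import *
plan([.42,.0011,.075],[np.pi,0,np.pi/2+.095])
f=bot.grab_frame("wrist"); save(f,"w5.png",1); f=bot.grab_frame("side"); save(f,"s5.png",1.5);f=bot.grab_frame("top"); save(f,"t5.png",1.2)
E
```

```text
clock: 12.98
position: [0.4199, 0.2611, 0.1092]
tool_rot: [-3.141, 0.002, 1.571]
force: [0.4, -0.6, -2.0]
grip_width: 0.0056
clock: 13.98
position: [0.4201, 0.1018, 0.1097]
tool_rot: [3.141, 0.001, 1.572]
force: [0.2, -0.2, -2.2]
grip_width: 0.0057
clock: 14.85
position: [0.4235, 0.0104, 0.1097]
tool_rot: [3.141, 0.001, 1.665]
force: [0.5, -0.2, -1.5]
grip_width: 0.0057
now [0.4235 0.0104 0.1097] [3.1415e+00 1.0000e-03 1.6655e+00] F [ 0.5 -0.2 -1.5] t 14.85 w 0.0057
turn total [ 0.      0.0002 -0.0001] rows 1 each [ 0.      0.0002 -0.0001]
shift if before turn [-0.355 -0.176  1.39 ] rows 2 each [-0.177 -0.088  0.695]
shift after turn [-0.356 -0.176  1.389] rows 2 each [-0.178 -0.088  0.695]
```

View pics/w5.png

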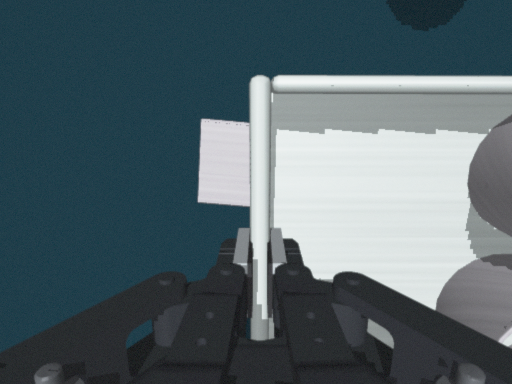

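View pics/s5.png

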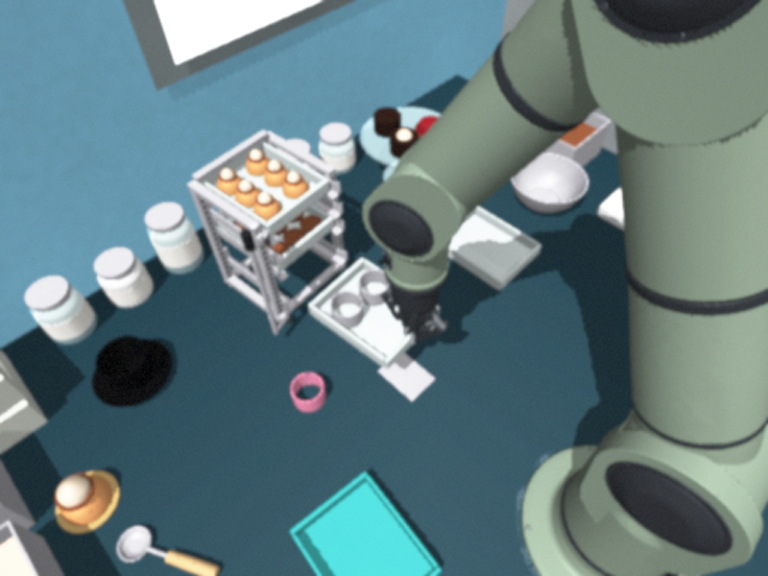

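Both rings are still standing and the pan looks level. I'll overlay the expected pan on the views to check sag and offset before inserting.

```bash
python3 - <<'E'
from ov import *
s=bot.observe(); T=s["position"]; a=s["tool_rot"][2]-np.pi/2
p=[T[0]+.091*np.cos(a),T[1]+.091*np.sin(a),a,0]; z=T[2]-.009
out=[]
for n,c in(("side",(195,165,300,250)),("top",(185,120,300,200))):
    f=bot.grab_frame(n); S=6 if n=="side" else 5
    v=cv2.resize(f["pixels"][c[1]:c[3],c[0]:c[2]],None,fx=S,fy=S,interpolation=cv2.INTER_CUBIC)
    for zz,col in((z,(0,255,255)),(z+.03,(0,0,255))):
        q=np.array([proj(f,[W(p,x,y,zz)])[0] for x,y in((-.095,-.075),(.095,-.075),(.095,.075),(-.095,.075))])
        q=((q+.5-np.array(c[:2]))*S).astype(int); cv2.polylines(v,[q.reshape(-1,1,2)],True,col,1)
    cv2.imwrite(f"pics/pan_{n}.png",v)
E
```

```text
(no output)
```

View pics/pan_side.png

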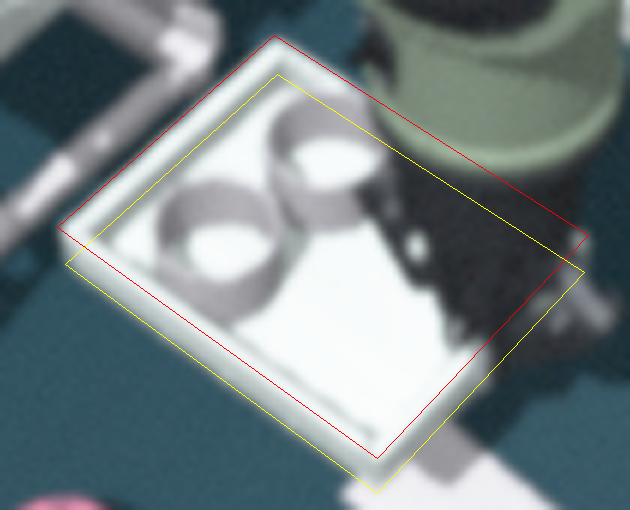

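View pics/pan_top.png

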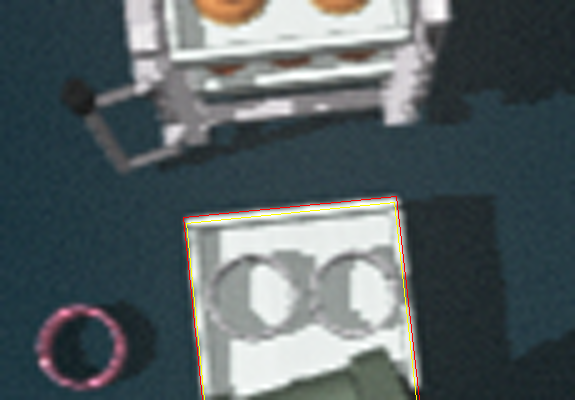

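The predicted pan outline matches both views, with no sag. I'll align, lower it to 6 mm above the ledge height and advance to the rail mouth.

```bash
python3 -m handwheel '[[-0.1,0,0.3,0,0,0],[-0.16,0,0.5,0,0,0],[-0.1,0,0.4,0,0,0],[0,0,0.19,0,0,0],[0,0.2,0,0,0,0],[0,0.5,0,0,0,0],[0,0.6,0,0,0,0],[0,0.5,0,0,0,0]]'
python3 -m handwheel '[[0,0.2,0,0,0,0],[0,0,0,0,0,0]]'
python3 - <<'E'
from ov import *
s=bot.observe(); T=s["position"]; print(T.round(4),s["tool_rot"].round(4),s["force"].round(1))
dr=np.array([.9955,.0949]); d=T[:2]-[.781,.0355]; print("rack x",d@dr,"lat",d@[-.0949,.9955])
a=s["tool_rot"][2]-np.pi/2
p=[T[0]+.091*np.cos(a),T[1]+.091*np.sin(a),a,0]; z=T[2]-.009
for n,c in(("side",(160,120,265,225)),("top",(190,100,300,180))):
    f=bot.grab_frame(n); S=5.5 if n=="side" else 7
    v=cv2.resize(f["pixels"][c[1]:c[3],c[0]:c[2]],None,fx=S,fy=S,interpolation=cv2.INTER_CUBIC)
    cv2.imwrite(f"pics/in_{n}.png",v)
E
```

```text
clock: 16.1
position: [0.4708, 0.0063, 0.0752]
tool_rot: [3.141, 0.001, 1.666]
force: [-0.9, 0.4, -2.5]
grip_width: 0.0058
clock: 16.35
position: [0.4743, 0.0065, 0.0749]
tool_rot: [-3.141, 0.001, 1.666]
force: [0.3, -0.7, -1.7]
grip_width: 0.0061
[0.4743 0.0065 0.0749] [-3.1415e+00  1.0000e-03  1.6664e+00] [ 0.3 -0.7 -1.7]
rack x -0.30805604638131956 lat 0.00022746275520780802
```

View pics/in_side.png

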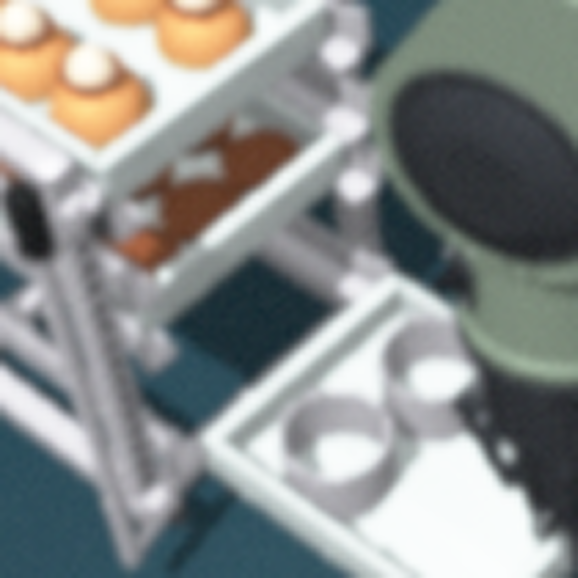

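View pics/in_top.png

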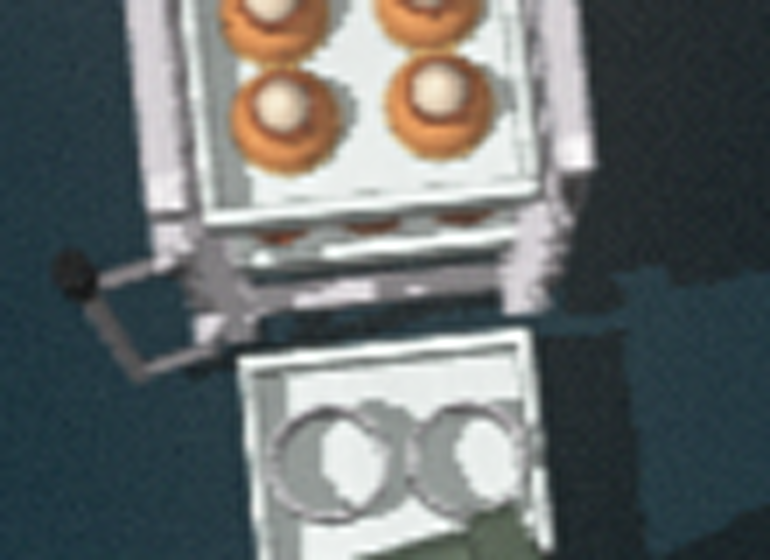

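```bash
python3 - <<'E'
from h import *
f=bot.grab_frame("top"); g=bot.grab_frame("side")
dr=np.array([.9955,.0949]); 
def rk(X): d=X[:2]-[.781,.0355]; return (d@dr*1000).round(1),(d@[-.0949,.9955]*1000).round(1)
c=(190,100);S=7
for nm,q,z in(("toppan L",(203,222),.279),("toppan R",(540,190),.279),("held L",(240,362),.096),("held R",(531,334),.096),("lipR in",(502,312),.054),("lipL in",(250,335),.054)):
    X=atz(f,np.array(q)/S-.5+c,z); print(nm,X.round(4),rk(X))
c=(160,120);S=5.5
for nm,q,z in(("toppan L",(103,182),.279),("midpan Lbot",(150,325),.1535),("held L",(205,435),.096),("held R",(400,282),.096),("lipRhigh",(352,130),.19)):
    X=atz(g,np.array(q)/S-.5+c,z); print("side",nm,X.round(4),rk(X))
from ov import W
p=[.781,.0355,.095]
for n,fr in(("top",f),("side",g)):
    for x,y,z in((-.109,-.0665,.054),(-.109,.0665,.054),(-.109,-.0795,.054),(-.109,.0795,.054),(-.095,-.0795,.06),(-.095,.0795,.06)):
        c,S=((190,100),7) if n=="top" else ((160,120),5.5)
        print(n,(x,y,z),((proj(fr,[W(p,x,y,z)])[0]+.5-c)*S).round())
E
```

```text
toppan L [0.6816 0.1013 0.279 ] (np.float64(-92.7), np.float64(75.0))
toppan R [ 0.6954 -0.0484  0.279 ] (np.float64(-93.2), np.float64(-75.4))
held L [0.6491 0.0966 0.096 ] (np.float64(-125.5), np.float64(73.3))
held R [ 0.6628 -0.0532  0.096 ] (np.float64(-126.1), np.float64(-77.1))
lipR in [ 0.6821 -0.0401  0.054 ] (np.float64(-105.6), np.float64(-65.9))
lipL in [0.6704 0.0938 0.054 ] (np.float64(-104.5), np.float64(68.6))
side toppan L [0.6698 0.1069 0.279 ] (np.float64(-103.9), np.float64(81.7))
side midpan Lbot [0.685  0.0937 0.1535] (np.float64(-90.1), np.float64(67.0))
side held L [0.6495 0.0966 0.096 ] (np.float64(-125.1), np.float64(73.3))
side held R [ 0.6555 -0.0471  0.096 ] (np.float64(-132.8), np.float64(-70.3))
side lipRhigh [ 0.6872 -0.0498  0.19  ] (np.float64(-101.4), np.float64(-76.0))
top (-0.109, -0.0665, 0.054) [504. 318.]
top (-0.109, 0.0665, 0.054) [255. 343.]
top (-0.109, -0.0795, 0.054) [528. 316.]
top (-0.109, 0.0795, 0.054) [230. 345.]
top (-0.095, -0.0795, 0.06) [526. 288.]
top (-0.095, 0.0795, 0.06) [227. 317.]
side (-0.109, -0.0665, 0.054) [370. 314.]
side (-0.109, 0.0665, 0.054) [204. 458.]
side (-0.109, -0.0795, 0.054) [385. 301.]
side (-0.109, 0.0795, 0.054) [187. 473.]
side (-0.095, -0.0795, 0.06) [366. 282.]
side (-0.095, 0.0795, 0.06) [167. 454.]
```

The top-pan check confirms the rack frame to within 0.5 mm. The held pan is about 2 mm off to -y, so I'll correct +2 mm and insert while watching force.

```bash
python3 -m handwheel '[[0.04,0.1,0,0,0,0],[0.04,0.3,0,0,0,0],[0,0.4,0,0,0,0],[0,0.4,0,0,0,0],[0,0.4,0,0,0,0],[0,0.2,0,0,0,0],[0,0,0,0,0,0]]'
python3 - <<'E'
from h import *
s=bot.observe();print(s["force"].round(1),s["moment"].round(2),s["tool_rot"])
f=bot.grab_frame("top"); save(f,"t7.png",7,(190,100,300,180)); f=bot.grab_frame("side"); save(f,"s7.png",5.5,(160,120,265,225))
E
```

```text
clock: 17.42
position: [0.519, 0.0128, 0.0749]
tool_rot: [-3.142, 0.001, 1.666]
force: [-0.3, -0.9, -2.5]
grip_width: 0.0059
[-0.3 -0.9 -2.5] [-0.    0.23  0.04] [-3.14156532e+00  9.26136507e-04  1.66642397e+00]
```

View pics/t7.png

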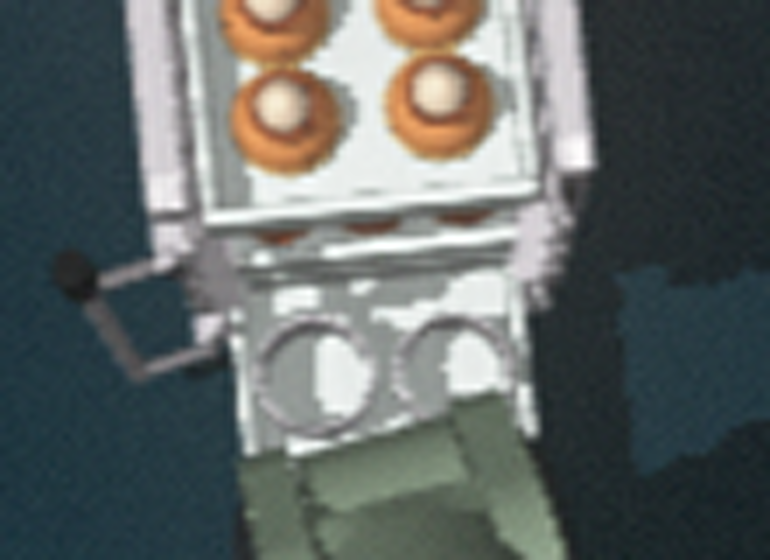

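View pics/s7.png

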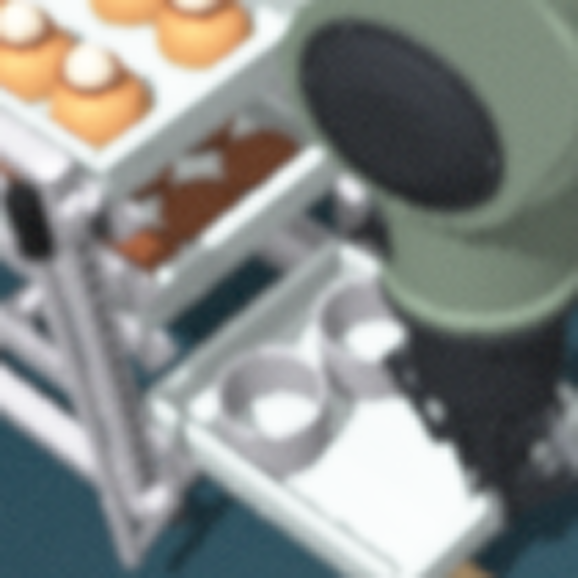

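The pan has passed the lips without contact and lateral is good. I'll continue to about 74 mm short of home.

```bash
python3 -m handwheel '[[0,0.2,0,0,0,0],[0,0.5,0,0,0,0],[0,0.6,0,0,0,0],[0,0.6,0,0,0,0],[0,0.6,0,0,0,0],[0,0.6,0,0,0,0],[0,0.4,0,0,0,0],[0,0.3,0,0,0,0]]'
python3 -m handwheel '[[0,0.1,0,0,0,0],[0,0,0,0,0,0]]'
python3 - <<'E'
from h import *
s=bot.observe();print(s["force"].round(1),s["moment"].round(2),s["tool_rot"].round(3),s["qpos"].round(2)); d=s["position"][:2]-[.781,.0355]; print("rack",d@[.9955,.0949],d@[-.0949,.9955])
f=bot.grab_frame("top"); save(f,"t8.png",7,(190,100,300,180)); f=bot.grab_frame("side"); save(f,"s8.png",5.5,(160,90,265,195)); f=bot.grab_frame("wrist"); save(f,"w8.png",1.2)
E
```

```text
clock: 18.52
position: [0.614, 0.022, 0.0749]
tool_rot: [3.142, 0.001, 1.666]
force: [0.0, -0.5, -1.8]
grip_width: 0.0061
clock: 18.77
position: [0.6158, 0.0221, 0.075]
tool_rot: [-3.142, 0.001, 1.666]
force: [0.7, -0.7, -1.5]
grip_width: 0.0054
[ 0.7 -0.7 -1.5] [0.   0.26 0.  ] [-3.142e+00  1.000e-03  1.666e+00] [-0.04  0.7  -0.13  1.73  0.13  0.71 -0.15]
rack -0.16570362866883534 0.0023232338329175306
```

View pics/t8.png

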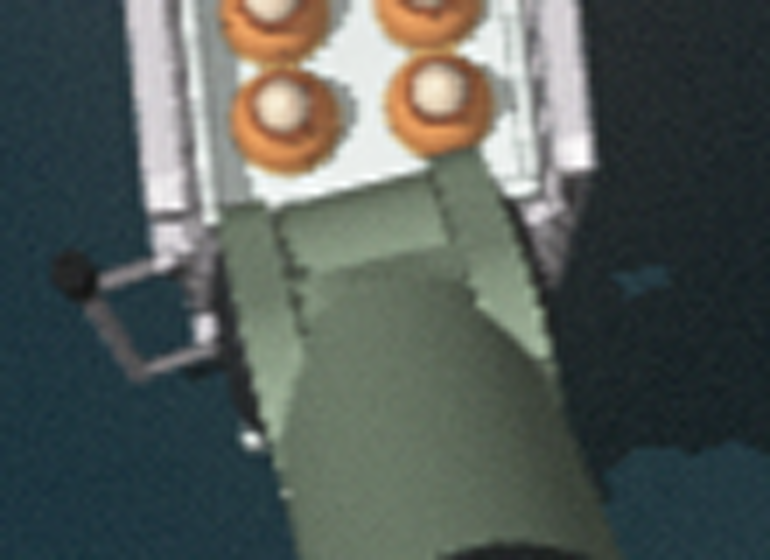

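View pics/s8.png

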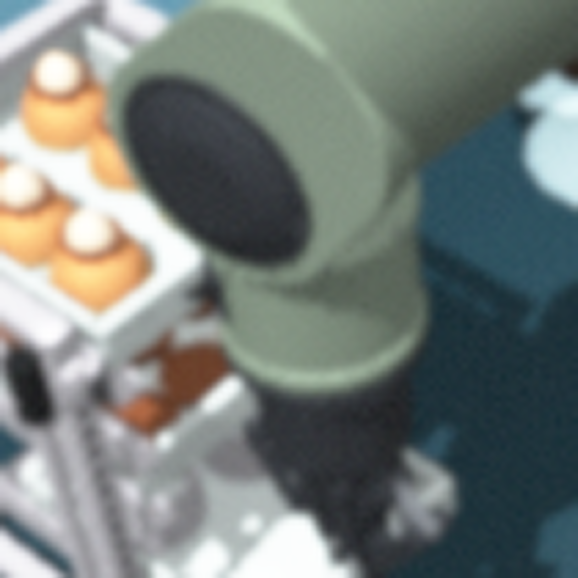

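View pics/w8.png

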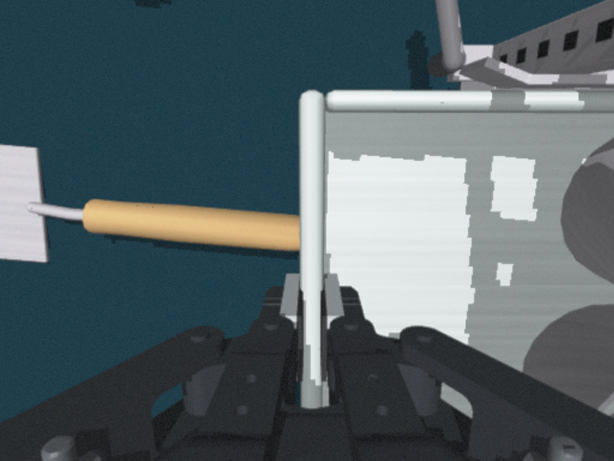

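The pan is well onto the rails with both rings under the middle tray, and there is no contact force. I'll lower it onto the ledges, release and lift out.

```bash
python3 -m handwheel '[[0,0,0.08,0,0,0],[0,0,0.08,0,0,0],[0,0,0.06,0,0,0],[0,0,0,0,0,0]]'
python3 -m handwheel '[[0,0,0,0,0,0],[0,0,0,0,0,0],[0,0,0,0,0,0]]' 0.2 100
python3 -m handwheel '[[0,0,-0.3,0,0,0],[0,0,-0.6,0,0,0],[0,0,-0.7,0,0,0],[0,0,-0.4,0,0,0],[0,0,0,0,0,0]]'
python3 - <<'E'
from h import *
s=bot.observe();print(s["force"].round(1),s["moment"].round(2)); 
f=bot.grab_frame("wrist"); save(f,"w9.png",1.2); f=bot.grab_frame("side"); save(f,"s9.png",5.5,(160,120,265,225))
E
```

```text
clock: 19.42
position: [0.6159, 0.0221, 0.0694]
tool_rot: [3.142, 0.001, 1.666]
force: [-0.6, -0.5, -1.9]
grip_width: 0.0057
clock: 19.8
position: [0.6161, 0.0221, 0.0696]
tool_rot: [3.141, 0.001, 1.666]
force: [0.1, 0.7, 0.0]
grip_width: 0.0341
clock: 20.42
position: [0.6164, 0.0221, 0.1206]
tool_rot: [3.14, 0.001, 1.666]
force: [1.2, 0.3, 0.4]
grip_width: 0.034
[1.2 0.3 0.4] [ 0.03 -0.03  0.04]
```

View pics/w9.png

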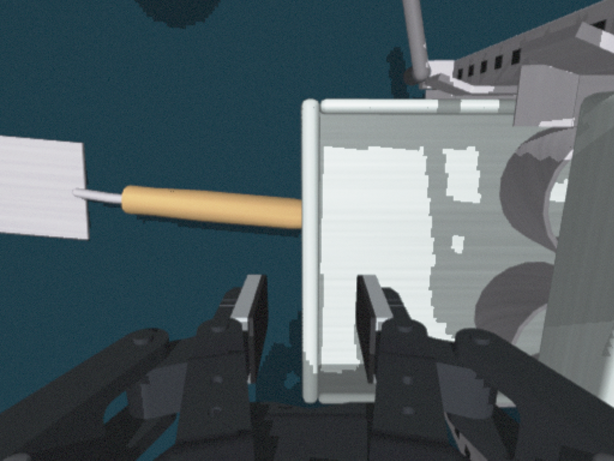

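View pics/s9.png

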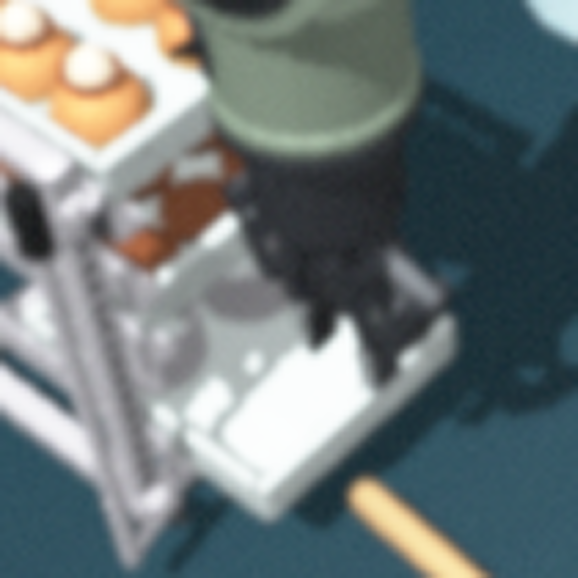

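Pan rests on the rails with the rings upright. I'll back off, open fully, tilt forward about 15° and drop so the front finger's back can push the end wall.

```bash
python3 -m handwheel '[[0,-0.6,0,0,0,0],[0,-1,0,0,0,0],[0,-1,0,0,0,0],[0,-0.6,0,0,0,0],[0,0,0,-0.0208,0,0],[0,0,0,-0.0209,0,0],[0,0,0,0,0,0]]' -1
python3 - <<'E'
from h import *
s=bot.observe(); d=s["position"][:2]-[.781,.0355]; print("rack",d@[.9955,.0949],d@[-.0949,.9955])
x,y=.781-.245*.9955-.0*.0949, .0355-.245*.0949+.001
plan([x,y,.045],[np.pi-0,0,np.pi/2+.095])
print(s["tool_rot"])
R=Ro.from_euler("xyz",s["tool_rot"]); t=R.inv().apply(np.array([x,y,.045])-s["position"])/.025; print("shift",t.round(3)); print("fwd in tool",R.inv().apply([.9955,.0949,0]).round(3))
E
```

```text
clock: 21.4
position: [0.5344, 0.0143, 0.1189]
tool_rot: [2.88, 0.001, 1.667]
force: [-0.3, -0.0, -0.9]
grip_width: 0.0856
rack -0.24747743434795422 0.0022791872774625267
now [0.5344 0.0143 0.1189] [2.8805e+00 1.3000e-03 1.6668e+00] F [-0.3 -0.  -0.9] t 21.4 w 0.0856
turn total [0.0416 0.0002 0.0002] rows 2 each [0.0208 0.0001 0.0001]
shift if before turn [-0.048 -0.664  2.883] rows 3 each [-0.016 -0.221  0.961]
shift after turn [-0.051  0.103  2.957] rows 3 each [-0.017  0.034  0.986]
[2.88046566e+00 1.26319900e-03 1.66676565e+00]
shift [-0.048 -0.664  2.883]
fwd in tool [-0.001  0.966  0.258]
```

```bash
python3 -m handwheel '[[-0.02,-0.22,0.96,0,0,0],[-0.02,-0.22,0.96,0,0,0],[0,-0.22,0.96,0,0,0],[0,0,0,0,0,0]]'
python3 - <<'E'
from h import *
s=bot.observe(); d=s["position"][:2]-[.781,.0355]; print("rack",d@[.9955,.0949],d@[-.0949,.9955],s["position"],s["force"])
f=bot.grab_frame("wrist"); save(f,"w10.png",1.2); f=bot.grab_frame("side"); save(f,"s10.png",4.5,(160,120,290,245))
E
```

```text
clock: 21.9
position: [0.537, 0.0116, 0.057]
tool_rot: [2.889, 0.007, 1.666]
force: [0.3, 0.3, 0.3]
grip_width: 0.0853
rack -0.24520389652736574 -0.000626727434581686 [0.53696541 0.01160687 0.05703645] [0.30709619 0.31844107 0.32529172]
```

View pics/w10.png

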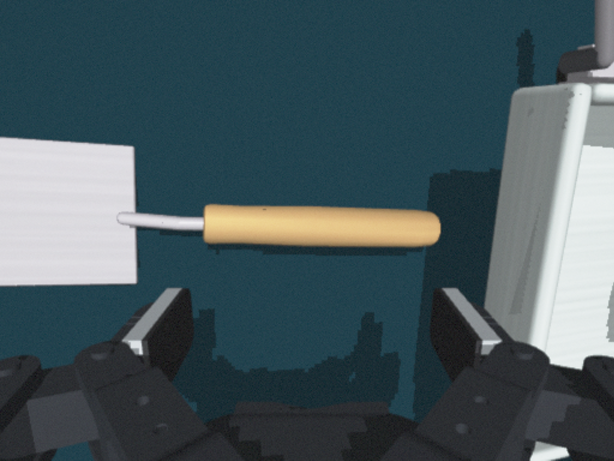

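View pics/s10.png

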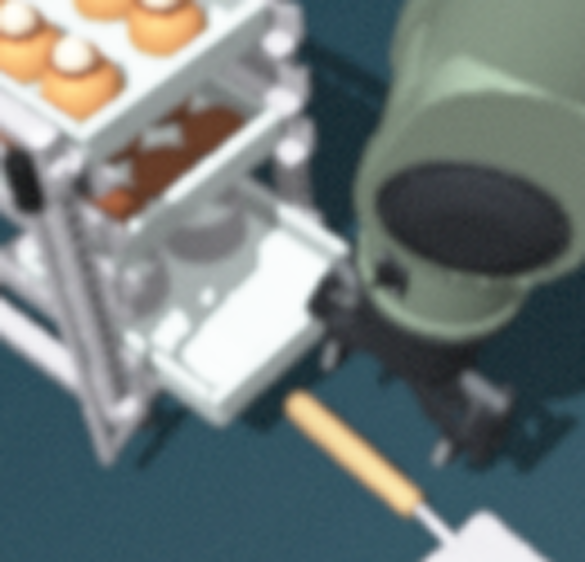

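```bash
python3 -m handwheel '[[0,-0.07,0.28,0,0,0],[0,-0.07,0.28,0,0,0],[0,0,0,0,0,0]]'
python3 -m handwheel '[[0,0.2,0.05,0,0,0],[0,0.2,0.05,0,0,0],[0,0.2,0.05,0,0,0],[0,0.2,0.05,0,0,0],[0,0.2,0.05,0,0,0],[0,0,0,0,0,0]]'
python3 - <<'E'
from h import *
s=bot.observe(); d=s["position"][:2]-[.781,.0355]; print("rack",d@[.9955,.0949],d@[-.0949,.9955],s["position"],s["force"],s["tool_rot"])
f=bot.grab_frame("wrist"); save(f,"w11.png",1.2); f=bot.grab_frame("side"); save(f,"s11.png",4.5,(160,120,290,245))
E
```

```text
clock: 22.38
position: [0.5373, 0.0116, 0.0439]
tool_rot: [2.886, 0.006, 1.665]
force: [-0.3, 0.1, 0.1]
grip_width: 0.0852
clock: 23.12
position: [0.5631, 0.0143, 0.0439]
tool_rot: [2.886, 0.006, 1.666]
force: [0.0, -0.3, -0.1]
grip_width: 0.0856
rack -0.21889379828147693 -0.0004733258816321752 [0.56314186 0.01425634 0.04391837] [ 0.03398948 -0.34454027 -0.09757447] [2.8856274  0.00585632 1.66571908]
```

View pics/w11.png

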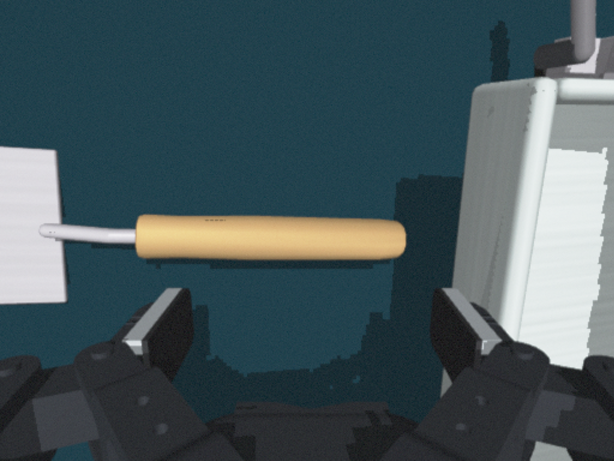

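View pics/s11.png

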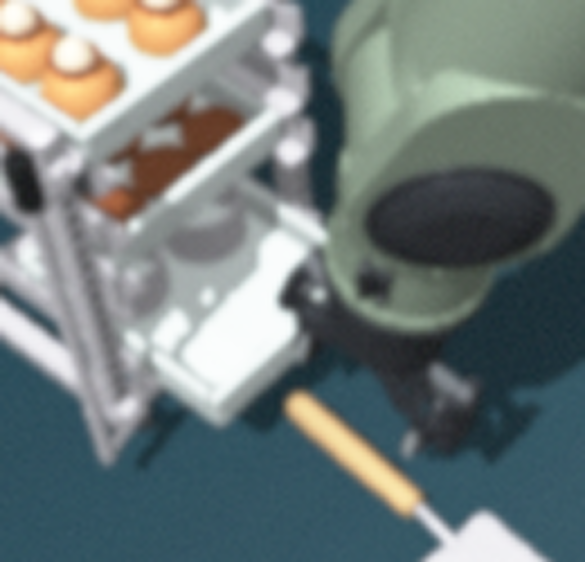

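```bash
python3 -m handwheel '[[0,0.15,0.04,0,0,0],[0,0.15,0.04,0,0,0],[0,0.15,0.04,0,0,0],[0,0.15,0.04,0,0,0],[0,0.15,0.04,0,0,0],[0,0.15,0.04,0,0,0]]'
python3 - <<'E'
from h import *
s=bot.observe(); d=s["position"][:2]-[.781,.0355]; print("rack",d@[.9955,.0949],d@[-.0949,.9955],s["position"],s["force"],s["tool_rot"])
f=bot.grab_frame("wrist"); save(f,"w12.png",1.2); f=bot.grab_frame("side"); save(f,"s12.png",4.5,(160,120,290,245))
E
```

```text
clock: 23.98
position: [0.5863, 0.0165, 0.0438]
tool_rot: [2.886, 0.006, 1.666]
force: [-0.7, 0.1, -0.3]
grip_width: 0.0853
rack -0.19565347857725005 -0.0004566451530375061 [0.58627541 0.01647839 0.04384728] [-0.66676758  0.08468987 -0.25494424] [2.88577385 0.00606138 1.66588292]
```

View pics/w12.png

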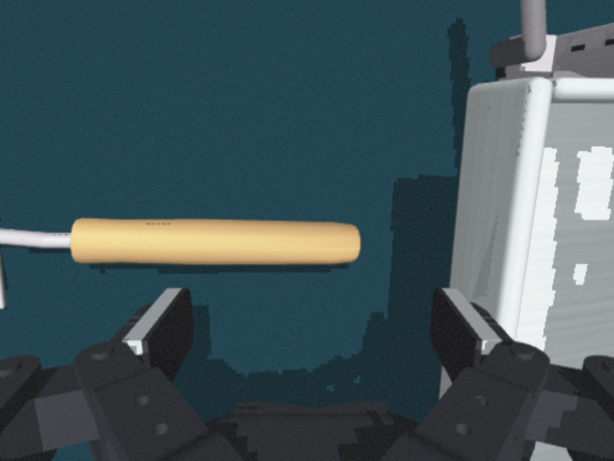

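View pics/s12.png

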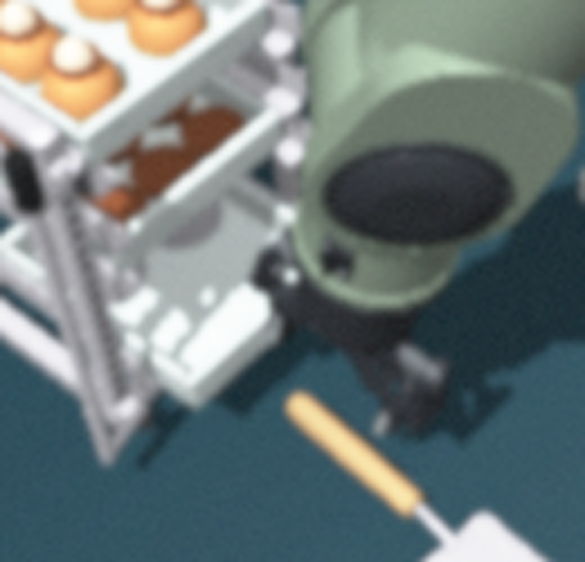

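The pan moves with the finger at about 1 N. I'll continue steadily, then slow near the stops.

```bash
python3 -m handwheel '[[0,0.2,0.053,0,0,0],[0,0.2,0.053,0,0,0],[0,0.2,0.053,0,0,0],[0,0.2,0.053,0,0,0],[0,0.2,0.053,0,0,0],[0,0.2,0.053,0,0,0],[0,0.2,0.053,0,0,0],[0,0.15,0.04,0,0,0]]'
python3 -m handwheel '[[0,0.08,0.021,0,0,0],[0,0.08,0.021,0,0,0]]'
python3 - <<'E'
from h import *
s=bot.observe(); d=s["position"][:2]-[.781,.0355]; print("rack",d@[.9955,.0949],d@[-.0949,.9955],s["position"],s["force"],s["tool_rot"])
f=bot.grab_frame("wrist"); save(f,"w13.png",1.2); f=bot.grab_frame("side"); save(f,"s13.png",4.5,(160,120,290,245))
E
```

```text
clock: 25.08
position: [0.6263, 0.0203, 0.0437]
tool_rot: [2.886, 0.006, 1.666]
force: [-3.6, -1.4, 2.7]
grip_width: 0.0851
clock: 25.32
position: [0.63, 0.0206, 0.0437]
tool_rot: [2.886, 0.006, 1.666]
force: [-2.9, -0.1, 2.0]
grip_width: 0.0857
rack -0.15168066931608098 -0.00046195158888430606 [0.6300497  0.02064602 0.04366111] [-2.91316111 -0.13927912  1.97208773] [2.88592991 0.00611287 1.66593874]
```

View pics/w13.png

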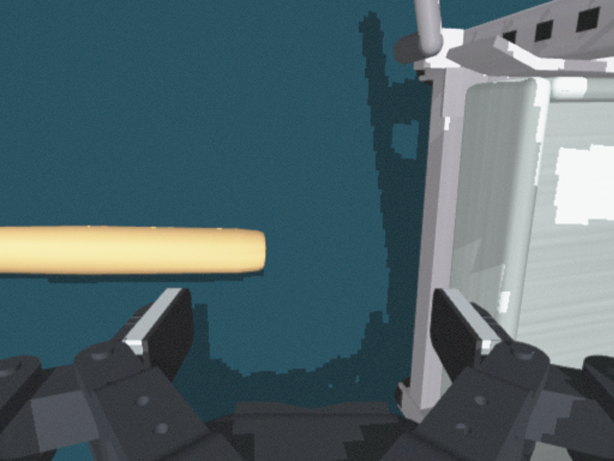

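View pics/s13.png

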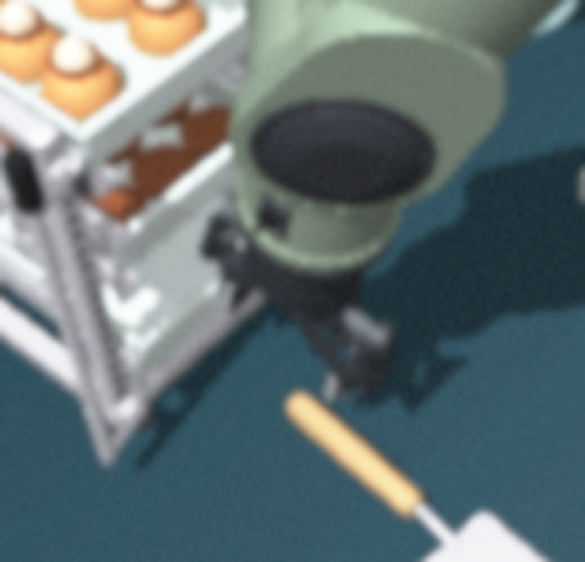

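```bash
for i in 1; do python3 -m handwheel '[[0,0.06,0.016,0,0,0],[0,0.06,0.016,0,0,0]]'; python3 -m handwheel '[[0,0.06,0.016,0,0,0]]';  python3 -m handwheel '[[0,0.06,0.016,0,0,0]]';  python3 -m handwheel '[[0,0.06,0.016,0,0,0]]'; done
python3 - <<'E'
from h import *
s=bot.observe(); d=s["position"][:2]-[.781,.0355]; print("rack",d@[.9955,.0949],d@[-.0949,.9955],s["force"],s["tool_rot"])
E
```

```text
clock: 25.68
position: [0.6331, 0.0209, 0.0437]
tool_rot: [2.886, 0.006, 1.666]
force: [-2.3, -0.5, 1.8]
grip_width: 0.0858
clock: 25.8
position: [0.6347, 0.0211, 0.0437]
tool_rot: [2.886, 0.006, 1.666]
force: [-3.2, -0.1, 2.5]
grip_width: 0.0855
clock: 25.92
position: [0.6363, 0.0212, 0.0437]
tool_rot: [2.886, 0.006, 1.666]
force: [-3.2, -1.0, 1.1]
grip_width: 0.0853
clock: 26.05
position: [0.6379, 0.0214, 0.0437]
tool_rot: [2.886, 0.006, 1.666]
force: [-3.4, -0.7, 1.8]
grip_width: 0.0854
rack -0.14382955664642855 -0.0004546278275794091 [-3.38616424 -0.70658153  1.79115091] [2.88576614 0.00609644 1.66590604]
```

```bash
python3 -m handwheel '[[0,0.06,0.016,0,0,0]]'; python3 -m handwheel '[[0,0.06,0.016,0,0,0]]';  python3 -m handwheel '[[0,0.05,0.013,0,0,0]]'
python3 - <<'E'
from h import *
s=bot.observe(); d=s["position"][:2]-[.781,.0355]; print("rack",d@[.9955,.0949],d@[-.0949,.9955],s["force"],s["tool_rot"])
f=bot.grab_frame("wrist"); save(f,"w14.png",1.2);f=bot.grab_frame("side"); save(f,"s14.png",5.5,(160,120,265,225))
E
```

```text
clock: 26.18
position: [0.6384, 0.0215, 0.0435]
tool_rot: [2.887, 0.007, 1.666]
force: [-25.4, -1.9, 21.1]
grip_width: 0.0854
clock: 26.3
position: [0.6386, 0.0214, 0.0435]
tool_rot: [2.89, 0.007, 1.666]
force: [-42.9, -1.9, 37.2]
grip_width: 0.0854
clock: 26.42
position: [0.6387, 0.0214, 0.0435]
tool_rot: [2.891, 0.008, 1.666]
force: [-56.2, -3.5, 48.6]
grip_width: 0.0859
rack -0.14300876549041505 -0.0005189160318919239 [-56.22846178  -3.48209975  48.59873951] [2.89129434 0.00794098 1.66617171]
```

View pics/w14.png

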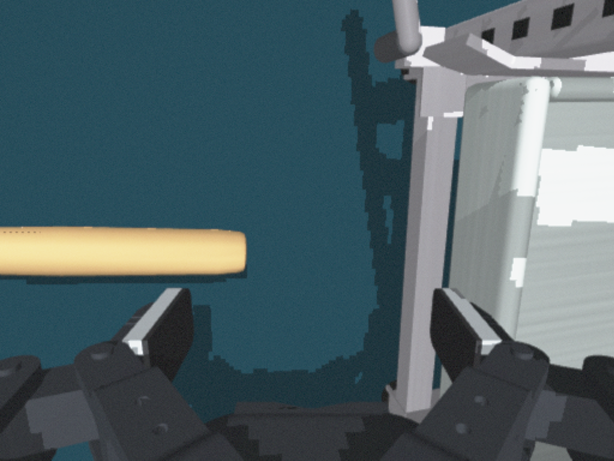

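View pics/s14.png

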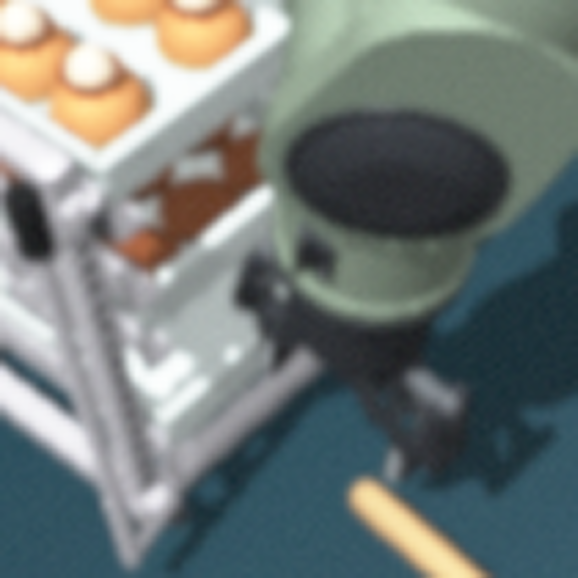

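Stop reached: force jumped at exactly the predicted home position. I'll back off at once and check the pan's depth.

```bash
python3 -m handwheel '[[0,-0.3,-0.08,0,0,0],[0,-0.8,-0.21,0,0,0],[0,-0.97,-0.26,0,0,0],[0,-0.97,-0.26,0,0,0],[0,-0.97,-0.26,0,0,0],[0,0.2,-0.97,0,0,0],[0,0,0,0,0,0]]'
python3 - <<'E'
from h import *
s=bot.observe(); d=s["position"][:2]-[.781,.0355]; print("rack",d@[.9955,.0949],d@[-.0949,.9955],s["position"],s["force"].round(1),s["tool_rot"])
f=bot.grab_frame("wrist"); save(f,"w15.png",1.2);f=bot.grab_frame("side"); save(f,"s15.png",5.5,(160,120,265,225)); f=bot.grab_frame("top"); save(f,"t15.png",7,(190,90,300,170))
E
```

```text
clock: 27.4
position: [0.5386, 0.0121, 0.0704]
tool_rot: [2.883, 0.006, 1.666]
force: [0.4, 0.2, -0.4]
grip_width: 0.0856
rack -0.24354012953889181 -0.0002731244104779135 [0.53858809 0.01211676 0.07037114] [ 0.4  0.2 -0.4] [2.88285106 0.00560698 1.66572958]
```

View pics/w15.png

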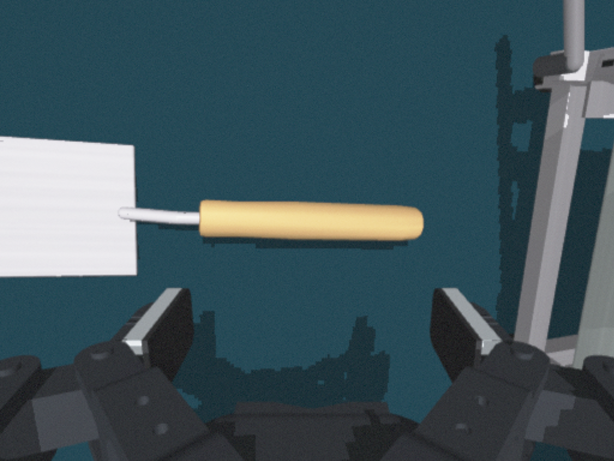

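View pics/s15.png

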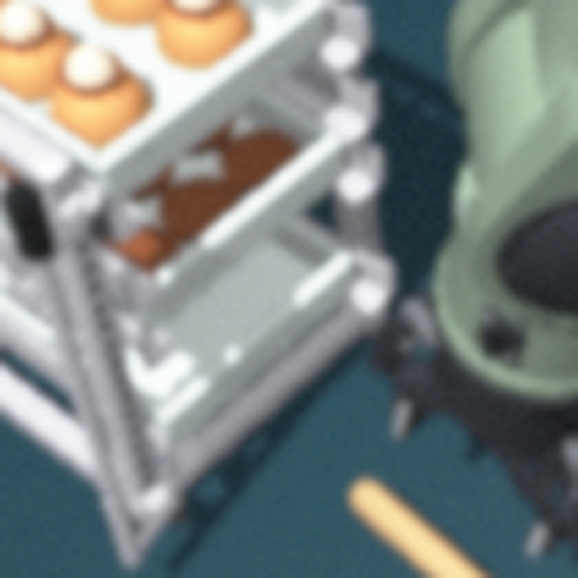

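View pics/t15.png

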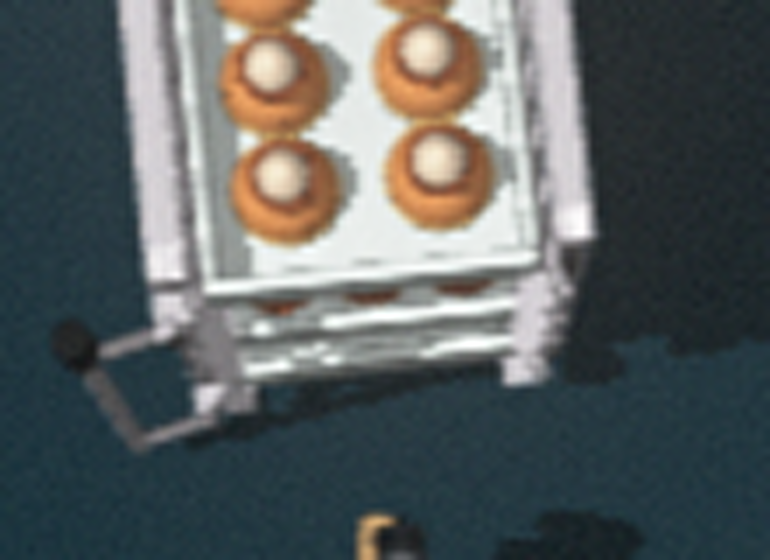

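The pan is flush. I'll check its depth numerically and locate the latch grip.

```bash
python3 - <<'E'
from ov import *
f=bot.grab_frame("top"); g=bot.grab_frame("side")
p=[.781,.0355,.095]
def rk(X): d=X[:2]-[.781,.0355]; return (d@[.9955,.0949]*1000).round(1),(d@[-.0949,.9955]*1000).round(1)
for q in((245,376),(503,350)):
    print("sheet front bottom?",rk(atz(f,np.array(q)/7-.5+(190,90),.06)),"rim",rk(atz(f,np.array(q)/7-.5+(190,90),.09)))
pv=np.array(W(p,-.108,.092,.322)); print("pivot",pv)
for n,fr in(("top",f),("side",g)):
    for d in bot.trace(fr,"latch_grip")[:2]:
        m=d["region"]; ys,xs=np.nonzero(m); print(n,d["score"],d["point"],xs.min(),xs.max(),ys.min(),ys.max())
    # dark blob
    q=proj(fr,[pv])[0]; print("pivot px",q.round(1))
X=atz(f,np.array((74,345))/7-.5+(190,90),.322); print("grip top",X, "from pivot",(X-pv)*1000, rk(X))
for th in(2.5,2.6,2.7,2.8,2.9,3.0):
    G=W(p,-.108-.04*np.sin(th),.092-.04*np.cos(th),.322); G2=W(p,-.108-.04*np.sin(th),.092-.04*np.cos(th),.304); print(th,np.round(G,4),"top px",proj(f,[G])[0].round(1),"side mid px",proj(g,[G2])[0].round(1))
save(g,"g_side.png",10,(150,150,200,200)); save(f,"g_top.png",10,(185,120,235,160))
E
```

```text
sheet front bottom? (np.float64(-89.9), np.float64(69.4)) rim (np.float64(-95.7), np.float64(68.2))
sheet front bottom? (np.float64(-89.7), np.float64(-67.8)) rim (np.float64(-95.5), np.float64(-66.1))
pivot [0.66476012 0.11684059 0.322     ]
top 0.71 [203.8, 140.3] 197 218 136 153
pivot px [212.2 133.7]
side 0.87 [173.2, 179.5] 160 191 152 221
side 0.37 [197.1, 150.5] 138 229 131 186
pivot px [172.9 143.2]
grip top [0.64949468 0.15285911 0.322     ] from pivot [-1.52654428e+01  3.60185264e+01  5.55111512e-14] (np.float64(-119.8), np.float64(129.3))
2.5 [0.6379 0.1465 0.322 ] top px [202.2 142.6] side mid px [171.1 160.7]
2.6 [0.641 0.149 0.322] top px [201.4 141.6] side mid px [169.4 160.6]
2.7 [0.6443 0.1512 0.322 ] top px [200.6 140.5] side mid px [167.8 160.3]
2.8 [0.6478 0.1531 0.322 ] top px [200.  139.3] side mid px [166.3 160. ]
2.9 [0.6515 0.1546 0.322 ] top px [199.5 138.1] side mid px [164.8 159.5]
3.0 [0.6554 0.1557 0.322 ] top px [199.1 136.8] side mid px [163.5 158.9]
```

View pics/g_side.png

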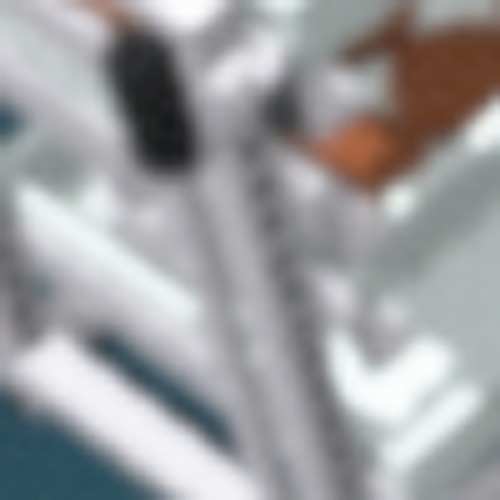

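View pics/g_top.png

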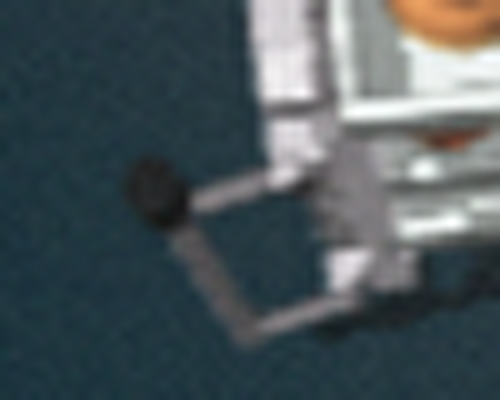

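The sheet's rim front is at rack x ≈ -95.6 mm, which is home. The latch is at about 2.8 rad with its grip near (0.648, 0.153). I'll rise, un-tilt and turn for a grasp from above with the jaws along rack y.

```bash
python3 -m handwheel '[[0,0.1,-1,0.0205,0,0],[0,0,-1,0.0205,0,0],[0,0,-1,0,0,0],[0,0,-1,0,0,0],[0,0,-1,0,0,0.0278],[0,0,-1,0,0,0.0278],[0,0,-1,0,0,0.0278],[0,0,-1,0,0,0.0278]]' 0
python3 -m handwheel '[[0,0,-1,0,0,0.0278],[0,0,-1,0,0,0.0278],[0,0,-1,0,0,0.0278],[0,0,-1,0,0,0.0278],[0,0,0,0,0,0.0278],[0,0,0,0,0,0]]' 0
python3 -c "
from h import *
plan([.648,.153,.345],[np.pi,0,.095]); print(bot.observe()['qpos'].round(2))"
```

```text
clock: 28.75
position: [0.5281, 0.0119, 0.2627]
tool_rot: [3.116, -0.006, 0.959]
force: [-0.2, -0.2, -0.5]
grip_width: 0.0428
clock: 29.5
position: [0.5257, 0.013, 0.3619]
tool_rot: [3.129, -0.023, 0.093]
force: [-0.4, 0.2, -0.4]
grip_width: 0.043
now [0.5257 0.013  0.3619] [ 3.1293 -0.0234  0.0925] F [-0.4  0.2 -0.4] t 29.5 w 0.043
turn total [ 0.002  -0.0037 -0.0004] rows 1 each [ 0.002  -0.0037 -0.0004]
shift if before turn [ 5.371 -5.135  0.739] rows 6 each [ 0.895 -0.856  0.123]
shift after turn [ 5.401 -5.112  0.676] rows 6 each [ 0.9   -0.852  0.113]
[ 0.19  0.25 -0.42  1.68  0.12  1.21 -1.74]
```

```bash
python3 -m handwheel '[[0,-0.85,0,0.002,-0.0037,0],[0.3,-0.85,0,0,0,0],[0.8,-0.85,0,0,0,0],[1,-0.85,0,0,0,0],[1,-0.85,0,0,0,0],[1,-0.85,0,0,0,0],[0.8,0,0,0,0,0],[0,0,0,0,0,0]]' 0
python3 - <<'E'
from h import *
plan([.648,.153,.345],[np.pi,0,.095])
f=bot.grab_frame("wrist"); np.save("w16.npy",f,allow_pickle=True); save(f,"w16.png",1.4)
for d in bot.trace(f,"latch_grip")[:2]: print(d["score"],d["point"],atz(f,d["point"],.322))
print(proj(f,[[.648,.153,.322]]),"pivot",proj(f,[[.6648,.1168,.283]]))
E
```

```text
clock: 30.5
position: [0.6364, 0.1522, 0.3605]
tool_rot: [-3.14, 0.002, 0.095]
force: [0.3, 0.4, -0.7]
grip_width: 0.0427
now [0.6364 0.1522 0.3605] [-3.1402e+00  2.0000e-03  9.4900e-02] F [ 0.3  0.4 -0.7] t 30.5 w 0.0427
turn total [-0.0002  0.0003 -0.    ] rows 1 each [-0.0002  0.0003 -0.    ]
shift if before turn [0.468 0.015 0.62 ] rows 1 each [0.468 0.015 0.62 ]
shift after turn [0.467 0.014 0.621] rows 1 each [0.467 0.014 0.621]
0.88 [263.4, 171.4] [0.66473285 0.15268163 0.322     ]
[[259.90790727 200.11568543]] pivot [[316.15900193 164.09286265]]
```

View pics/w16.png

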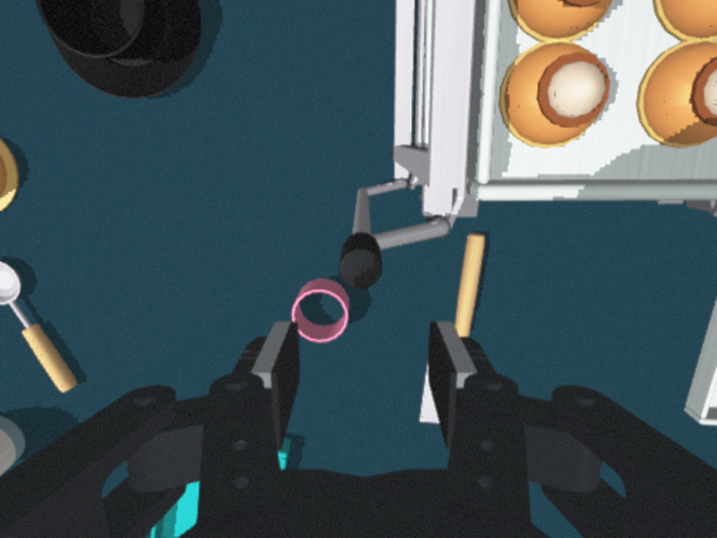

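The sleeve top at (258,189) px gives the grip at (0.654, 0.154), so θ ≈ 2.95. The hinge pixel matches its prediction. I'll go down and grasp.

```bash
python3 -m handwheel '[[0.35,0,0.2,0,0,0],[0.36,0,0.4,0,0,0],[0,0,0.6,0,0,0],[0,0,0.6,0,0,0],[0,0,0.5,0,0,0],[0,0,0,0,0,0]]' 0
python3 -m handwheel '[[0,0,0,0,0,0],[0,0,0,0,0,0],[0,0,0,0,0,0]]' 1 30
python3 - <<'E'
from ov import *
s=bot.observe(); T=s["position"]; print(T,s["force"].round(1),s["grip_width"])
f=bot.grab_frame("wrist"); save(f,"w17.png",1)
p=[.781,.0355,.095]; a=.095
R=Ro.from_euler("xyz",s["tool_rot"])
th0=2.955; prev=T.copy(); off=T-np.array(W(p,-.108-.04*np.sin(th0),.092-.04*np.cos(th0),0)); off[2]=0; print("off",off)
for th in np.arange(2.8,-.01,-.2):
    G=np.array(W(p,-.108-.04*np.sin(th),.092-.04*np.cos(th),T[2])); d=R.inv().apply(G-prev)/.025; print(round(th,2),G.round(4),d.round(3)); prev=G
E
```

```text
clock: 31.35
position: [0.6534, 0.1524, 0.3034]
tool_rot: [-3.141, 0.001, 0.091]
force: [-0.6, -0.2, 1.0]
grip_width: 0.0427
clock: 31.72
position: [0.6535, 0.155, 0.3054]
tool_rot: [-3.138, -0.001, 0.093]
force: [-1.1, 9.0, 0.8]
grip_width: 0.0161
[0.6534958  0.15503223 0.30540203] [-1.1  9.   0.8] 0.01613640479361324
off [-0.00014889 -0.00023292  0.        ]
2.8 [0.6478 0.1531 0.3054] [-0.232  0.056 -0.001]
2.6 [0.641  0.149  0.3054] [-0.289  0.137 -0.001]
2.4 [0.6351 0.1436 0.3054] [-0.256  0.192 -0.001]
2.2 [0.6303 0.1372 0.3054] [-0.212  0.239 -0.001]
2.0 [0.627  0.13   0.3054] [-0.161  0.276 -0.001]
1.8 [0.6251 0.1222 0.3054] [-0.103  0.302 -0.001]
1.6 [0.6248 0.1142 0.3054] [-0.041  0.317 -0.001]
1.4 [0.6262 0.1063 0.3054] [ 0.023  0.319 -0.001]
1.2 [0.629  0.0989 0.3054] [ 0.086  0.308 -0.001]
1.0 [0.6333 0.0921 0.3054] [ 0.145  0.284 -0.001]
0.8 [0.6388 0.0864 0.3054] [ 0.199  0.25  -0.001]
0.6 [0.6454 0.0818 0.3054] [ 0.245  0.205 -0.   ]
0.4 [0.6527 0.0787 0.3054] [ 0.281  0.153 -0.   ]
0.2 [0.6606 0.0771 0.3054] [0.305 0.094 0.   ]
-0.0 [0.6686 0.077  0.3054] [0.318 0.031 0.   ]
```

View pics/w17.png

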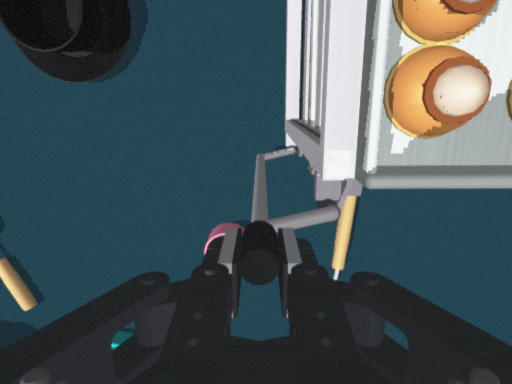

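Gripped, and the measured position matches the arc model to within 0.3 mm. I'll swing along the arc.

```bash
python3 -m handwheel '[[-0.12,0.03,0,0,0,0],[-0.12,0.03,0,0,0,0],[-0.29,0.14,0,0,0,0],[-0.26,0.19,0,0,0,0]]' 1 40
python3 -m handwheel '[[-0.21,0.24,0,0,0,0],[-0.16,0.28,0,0,0,0],[-0.1,0.3,0,0,0,0],[-0.04,0.32,0,0,0,0]]'
python3 - <<'E'
from ov import *
s=bot.observe(); T=s["position"]; d=T[:2]-[.6648,.1168]; r=np.array([d@[.9955,.0949],d@[-.0949,.9955]]); print(T,s["force"].round(1),s["grip_width"],"R",np.hypot(*r),"th",np.arctan2(-r[0],-r[1]),s["tool_rot"])
E
```

```text
clock: 32.28
position: [0.6342, 0.1448, 0.3054]
tool_rot: [-3.136, -0.001, 0.095]
force: [-6.8, 15.4, 1.6]
grip_width: 0.0161
clock: 32.78
position: [0.622, 0.1145, 0.3052]
tool_rot: [-3.138, 0.004, 0.095]
force: [-13.0, 4.8, 5.9]
grip_width: 0.0161
[0.62195842 0.11451504 0.30516867] [-13.    4.8   5.9] 0.016096819109171642 R 0.04290303713170433 th 1.6125535130284174 [-3.13845401  0.00385821  0.09535967]
```

```bash
python3 -m handwheel '[[0.06,0.32,0,0,0,0],[0.12,0.31,0,0,0,0],[0.16,0.28,0,0,0,0],[0.2,0.25,0,0,0,0]]'
python3 - <<'E'
from ov import *
s=bot.observe(); T=s["position"]; d=T[:2]-[.6648,.1168]; r=np.array([d@[.9955,.0949],d@[-.0949,.9955]]); print(T,s["force"].round(1),s["grip_width"],"R",np.hypot(*r),"th",np.arctan2(-r[0],-r[1]),s["tool_rot"])
f=bot.grab_frame("wrist"); save(f,"w18.png",1)
E
```

```text
clock: 33.28
position: [0.6416, 0.0871, 0.3054]
tool_rot: [-3.137, -0.003, 0.094]
force: [-1.1, 11.8, 1.4]
grip_width: 0.016
[0.6416155  0.08712622 0.30535212] [-1.1 11.8  1.4] 0.016022101707320397 R 0.03765755503318196 th 0.7582835328466023 [-3.13672045 -0.00332673  0.09417123]
```

View pics/w18.png

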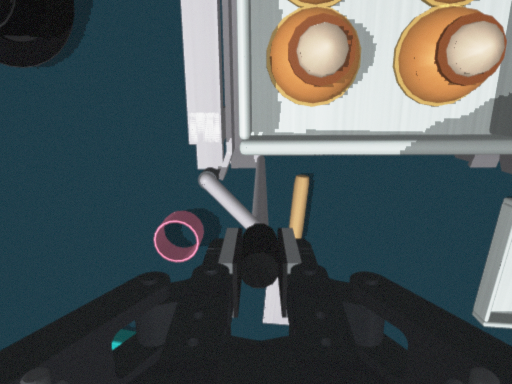

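```bash
python3 -m handwheel '[[0.18,0.18,0,0,0,0],[0.24,0.17,0,0,0,0],[0.28,0.1,0,0,0,0],[0.25,0.05,0,0,0,0]]'
python3 -m handwheel '[[0.08,0,0,0,0,0]]'
python3 -m handwheel '[[0.04,0,0,0,0,0]]'
python3 - <<'E'
from ov import *
s=bot.observe(); T=s["position"]; d=T[:2]-[.6648,.1168]; r=np.array([d@[.9955,.0949],d@[-.0949,.9955]]); print(T,s["force"].round(1),s["grip_width"],"R",np.hypot(*r),"th",np.arctan2(-r[0],-r[1]),s["tool_rot"])
f=bot.grab_frame("wrist"); save(f,"w19.png",1.4)
E
```

```text
clock: 33.83
position: [0.6648, 0.0767, 0.3053]
tool_rot: [-3.137, 0.001, 0.094]
force: [-15.4, 14.0, 5.4]
grip_width: 0.0166
clock: 33.95
position: [0.6661, 0.0769, 0.3053]
tool_rot: [-3.138, 0.002, 0.094]
force: [-24.5, 9.6, 11.1]
grip_width: 0.0156
clock: 34.08
position: [0.6661, 0.0769, 0.3052]
tool_rot: [-3.138, 0.004, 0.095]
force: [-28.8, 9.6, 12.0]
grip_width: 0.0161
[0.66614794 0.07694513 0.30518129] [-28.8   9.6  12. ] 0.016135522656033303 R 0.039878184001218606 th 0.061233448413372644 [-3.13794204  0.00427854  0.09473679]
```

View pics/w19.png

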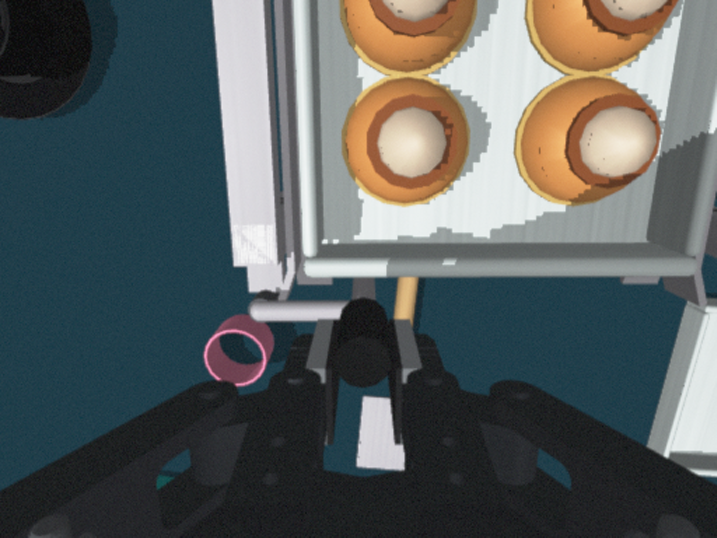

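```bash
python3 -m handwheel '[[0.06,0,0,0,0,0]]'
python3 -m handwheel '[[0,0,0,0,0,0]]'
python3 -m handwheel '[[-0.03,0,0,0,0,0],[0,0,0,0,0,0],[0,0,0,0,0,0]]' 0.2
python3 - <<'E'
from ov import *
s=bot.observe(); T=s["position"]; print(T,s["force"].round(1),s["grip_width"])
f=bot.grab_frame("wrist"); np.save("w20.npy",f,allow_pickle=True); save(f,"w20.png",1.4)
E
```

```text
clock: 34.25
position: [0.6675, 0.077, 0.3051]
tool_rot: [-3.138, 0.004, 0.094]
force: [-31.8, 9.1, 14.3]
grip_width: 0.0162
clock: 34.38
position: [0.6674, 0.077, 0.3051]
tool_rot: [-3.138, 0.005, 0.094]
force: [-25.7, 9.2, 10.5]
grip_width: 0.0163
clock: 34.75
position: [0.6698, 0.0737, 0.3047]
tool_rot: [-3.141, -0.001, 0.091]
force: [0.1, -0.1, -0.1]
grip_width: 0.0341
[0.6697719  0.07373224 0.30465376] [ 0.1 -0.1 -0.1] 0.03411303819764213
```

View pics/w20.png

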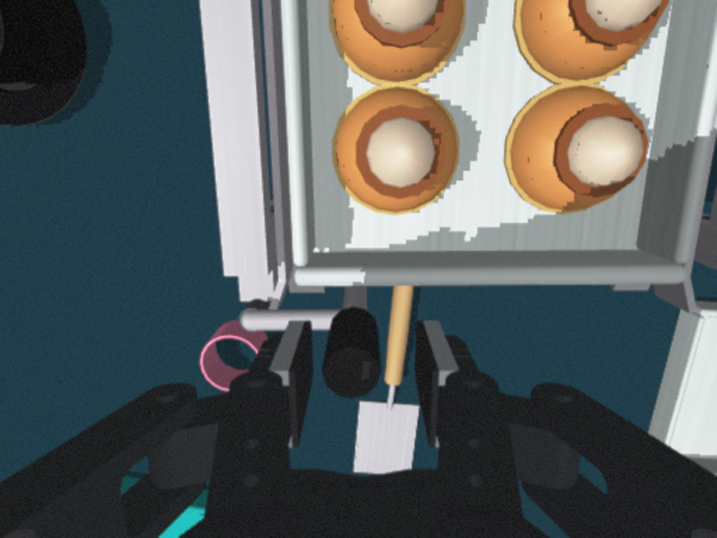

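```bash
python3 - <<'E'
from ov import *
f=np.load("w20.npy",allow_pickle=True).item()
p=[.781,.0355,.095]
for th in(0,.05,.1,.15,.2): print(th,proj(f,[W(p,-.108-.04*np.sin(th),.092-.04*np.cos(th),.322)])[0].round(1)*1.4)
for q in((350,372),): X=atz(f,np.array(q)/1.4,.322); print(X)
E
python3 -m handwheel '[[-0.4,0,-0.4,0,0,0],[-0.6,0,-0.6,0,0,0],[-0.6,0,-0.3,0,0,0],[0,0,0,0,0,0]]' 1 40
python3 - <<'E'
from h import *
s=bot.observe(); print(s["position"],s["force"].round(1),s["grip_width"])
f=bot.grab_frame("wrist"); np.save("w21.npy",f,allow_pickle=True); save(f,"w21.png",1.4); f=bot.grab_frame("top"); save(f,"t21.png",7,(190,90,300,170))
E
```

```text
0 [351.12 376.18]
0.05 [350.98 382.2 ]
0.1 [350.56 388.22]
0.15 [349.86 394.24]
0.2 [348.74 400.12]
[0.669877   0.07747285 0.322     ]
clock: 35.3
position: [0.6293, 0.0698, 0.3384]
tool_rot: [3.141, -0.002, 0.091]
force: [0.8, -0.3, 0.6]
grip_width: -0.0001
[0.62929841 0.06978743 0.33841182] [ 0.8 -0.3  0.6] -0.00010021640039992683
```

View pics/w21.png

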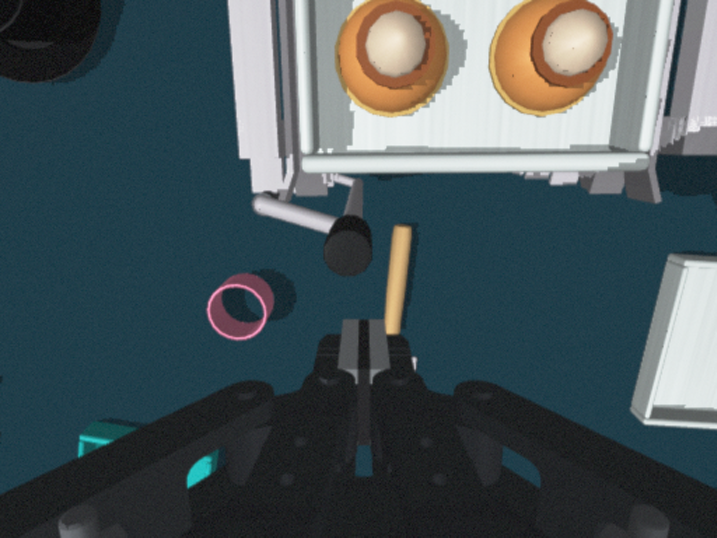

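My closing-while-retreating command dragged the bar slightly open again (about 0.25 rad, sleeve at (348,250)). I'll mend it with the closed fingers as a pusher behind the sleeve.

```bash
python3 -m handwheel '[[0,-0.25,0.5,0,0,0],[0,0,0.5,0,0,0],[0,0,0.4,0,0,0],[0,0,0,0,0,0]]'
python3 -m handwheel '[[0.15,0,0,0,0,0],[0.15,0,0,0,0,0],[0.15,0,0,0,0,0]]'
python3 -m handwheel '[[0.1,0,0,0,0,0],[0.1,0,0,0,0,0]]'
python3 -m handwheel '[[0.06,0,0,0,0,0]]'
python3 - <<'E'
from h import *
f=bot.grab_frame("wrist"); save(f,"w22.png",1.4)
E
```

```text
clock: 35.9
position: [0.6288, 0.0764, 0.3007]
tool_rot: [-3.141, 0.001, 0.091]
force: [-0.9, 0.0, -0.4]
grip_width: -0.0001
clock: 36.28
position: [0.6405, 0.0772, 0.3021]
tool_rot: [-3.141, -0.0, 0.091]
force: [-2.8, -3.6, 1.6]
grip_width: -0.0
clock: 36.52
position: [0.6454, 0.0779, 0.3019]
tool_rot: [-3.141, -0.0, 0.091]
force: [-2.1, -1.8, -0.2]
grip_width: 0.0
clock: 36.65
position: [0.6469, 0.0782, 0.3019]
tool_rot: [-3.141, -0.0, 0.091]
force: [-2.5, -1.2, 1.3]
grip_width: -0.0002
```

View pics/w22.png

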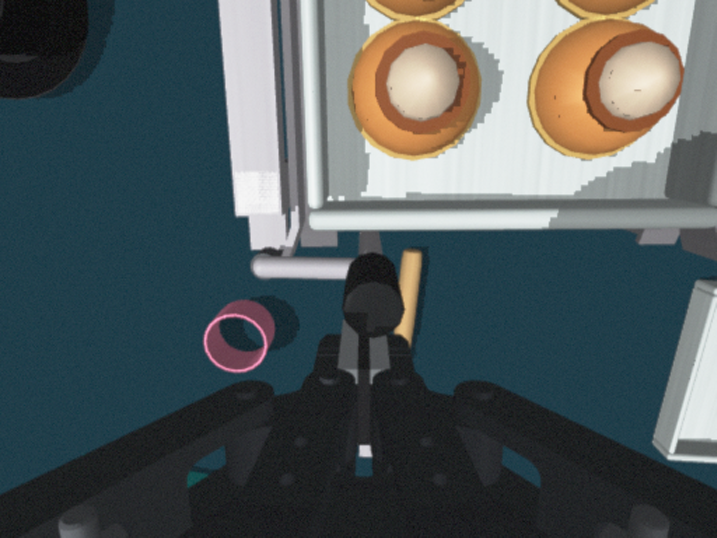

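Pushing takes only about 2.5 N, so the bar is moving freely. I'll continue to the stop.

```bash
python3 -m handwheel '[[0.04,0,0,0,0,0]]'; python3 -m handwheel '[[0.04,0,0,0,0,0]]'; python3 -m handwheel '[[0.04,0,0,0,0,0]]'; python3 -m handwheel '[[0.04,0,0,0,0,0]]'
```

```text
clock: 36.83
position: [0.6478, 0.0783, 0.3019]
tool_rot: [-3.141, -0.0, 0.091]
force: [-2.8, -1.1, -0.4]
grip_width: 0.0001
clock: 36.95
position: [0.6484, 0.0783, 0.3019]
tool_rot: [-3.141, 0.001, 0.091]
force: [-8.7, -3.1, 3.9]
grip_width: 0.0002
clock: 37.08
position: [0.6486, 0.0783, 0.3018]
tool_rot: [-3.141, 0.002, 0.091]
force: [-17.3, -3.5, 6.6]
grip_width: -0.0001
clock: 37.2
position: [0.6488, 0.0783, 0.3018]
tool_rot: [3.142, 0.004, 0.092]
force: [-24.7, -5.6, 11.2]
grip_width: 0.0002
```

Hard stop exactly where θ=0 predicts. I'll retreat straight back, then look into the low bay.

```bash
python3 -m handwheel '[[-0.1,0,0,0,0,0],[-0.4,0,0,0,0,0],[-1,0,0,0,0,0],[-1,0,0,0,0,0],[-1,0,0.5,0,0,0],[-1,0.5,1,0,0,0],[-1,0.5,1,0,0.025,0],[0,0.5,1,0,0.025,0]]'
python3 -m handwheel '[[0,0,0.5,0,0.025,0],[0,0,0,0,0.01,0],[0,0,0,0,0,0]]'
python3 - <<'E'
from ov import *
s=bot.observe(); print(s["position"],s["tool_rot"],s["force"].round(1))
f=bot.grab_frame("wrist"); np.save("w23.npy",f,allow_pickle=True); save(f,"w23.png",1.5); g=bot.grab_frame("side"); save(g,"s23.png",5.5,(150,120,255,225)); t=bot.grab_frame("top"); save(t,"t23.png",7,(190,90,300,170))
print([(round(d["score"],2),d["point"],d["region"].sum()) for d in bot.trace(f,"ring_a")])
E
```

```text
clock: 38.2
position: [0.5217, 0.03, 0.2174]
tool_rot: [3.141, -0.301, 0.091]
force: [2.8, -0.9, -0.5]
grip_width: 0.0001
clock: 38.58
position: [0.5267, 0.0297, 0.2057]
tool_rot: [3.136, -0.503, 0.092]
force: [0.5, -0.0, 0.3]
grip_width: 0.0002
[0.52668362 0.02965324 0.20571805] [ 3.13577412 -0.50315458  0.09189808] [ 0.5 -0.   0.3]
[(0.74, [83.1, 253.3], np.int64(2438))]
```

View pics/w23.png

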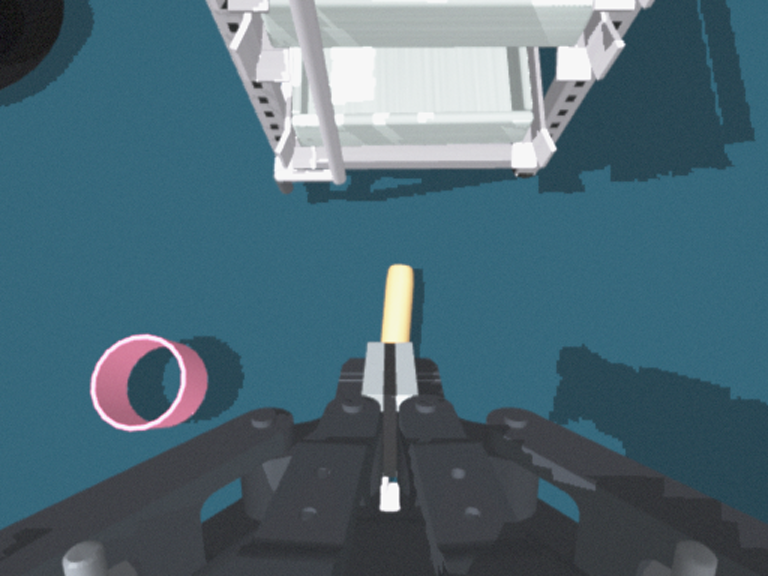

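View pics/s23.png

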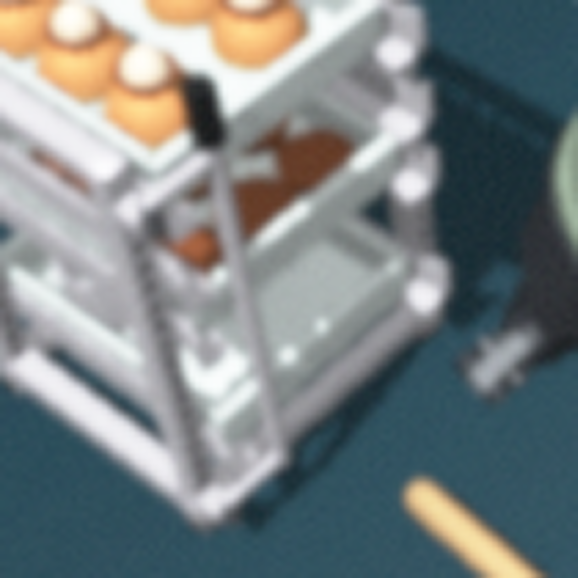

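View pics/t23.png

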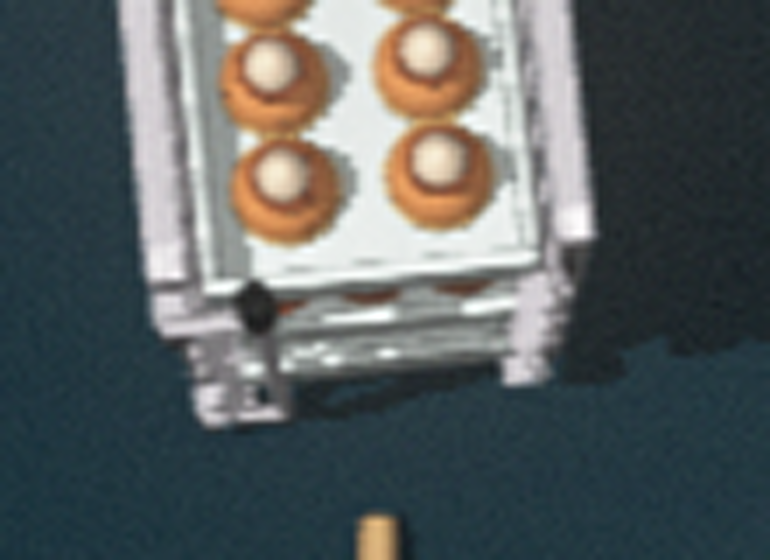

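Latch shut (arm parallel to the pan fronts) and the pan flush. The rings are hidden under the middle tray from here, so I'll inspect the side view through the rack's open left flank.

```bash
python3 - <<'E'
from ov import *
g=bot.grab_frame("side"); save(g,"s24.png",10,(130,150,205,210))
p=[.781,.0355,.095]
for x in(0.0,.03,.05):
  for y in(.035,-.035): print(x,y,((proj(g,[W(p,x,y,.063),W(p,x,y,.103)])+.5-(130,150))*10).round().tolist())
print([(round(d["score"],2),d["point"],d["region"].sum()) for d in bot.trace(g,"ring_a")])
E
```

```text
0.0 0.035 [[496.0, 276.0], [473.0, 191.0]]
0.0 -0.035 [[656.0, 147.0], [638.0, 62.0]]
0.03 0.035 [[432.0, 230.0], [407.0, 145.0]]
0.03 -0.035 [[592.0, 104.0], [572.0, 19.0]]
0.05 0.035 [[389.0, 200.0], [364.0, 115.0]]
0.05 -0.035 [[550.0, 76.0], [529.0, -10.0]]
[(0.67, [206.0, 255.0], np.int64(323)), (0.46, [176.2, 131.2], np.int64(6296))]
```

View pics/s24.png

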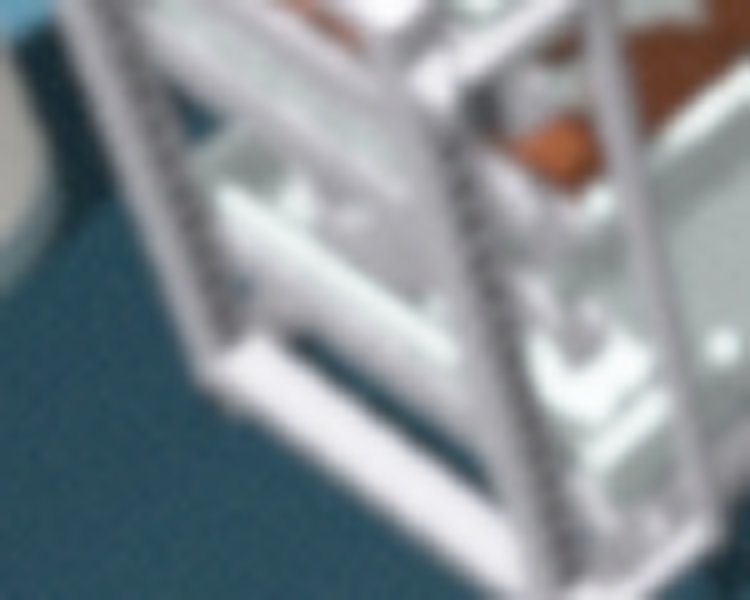

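Through the left flank a standing ring wall shows at about (330–440, 190–310), where ring_a should be. ring_b is hidden. For proof I'll take a sideways-mounted wrist look under the middle tray.

```bash
python3 -c "
from h import *
plan([.52,.01,.13],[np.pi-.6,0,1.666])"
```

```text
now [0.5279 0.0292 0.2059] [ 3.1365 -0.5034  0.0896] F [ 1.2 -0.2 -0.2] t 38.88 w -0.0
turn total [-0.0111  0.0131 -0.2505] rows 9 each [-0.0012  0.0015 -0.0278]
shift if before turn [-1.801  0.725  2.476] rows 3 each [-0.6    0.242  0.825]
shift after turn [-0.735 -2.035  2.285] rows 3 each [-0.245 -0.678  0.762]
```

```bash
python3 -m handwheel '[[0,0,0,-0.0012,0.0015,-0.0278],[0,0,0,-0.0012,0.0015,-0.0278],[0,0,0,-0.0012,0.0015,-0.0278],[0,0,0,-0.0012,0.0015,-0.0278],[0,0,0,-0.0012,0.0015,-0.0278],[0,0,0,-0.0012,0.0015,-0.0278],[0,0,0,-0.0012,0.0015,-0.0278],[0,0,0,-0.0012,0.0015,-0.0278]]'
python3 -m handwheel '[[0,0,0,-0.0012,0.0015,-0.0278],[-0.3,-0.7,0.76,0,0,0],[-0.3,-0.7,0.76,0,0,0],[-0.3,-0.7,0.76,0,0,0],[0,0,0,0,0,0]]'
python3 - <<'E'
from ov import *
s=bot.observe(); print(s["position"],s["tool_rot"],s["force"].round(1))
f=bot.grab_frame("wrist"); np.save("w25.npy",f,allow_pickle=True); save(f,"w25.png",1.5)
print((-np.array(f["R"]).T@f["t"]).round(3),[(round(d["score"],2),d["point"],d["region"].sum()) for d in bot.trace(f,"ring_a")])
E
```

```text
clock: 39.88
position: [0.5279, 0.0291, 0.2058]
tool_rot: [2.555, -0.09, 1.521]
force: [-0.0, -1.3, -0.2]
grip_width: 0.0
clock: 40.5
position: [0.5179, 0.0052, 0.1277]
tool_rot: [2.545, -0.004, 1.664]
force: [0.7, -0.5, -0.2]
grip_width: 0.0002
[0.51788955 0.00520832 0.12765021] [ 2.54471714 -0.00419518  1.66402723] [ 0.7 -0.5 -0.2]
[0.432 0.063 0.245] [(0.73, [473.4, 125.4], np.int64(2504)), (0.6, [460.6, 189.9], np.int64(3143))]
```

View pics/w25.png

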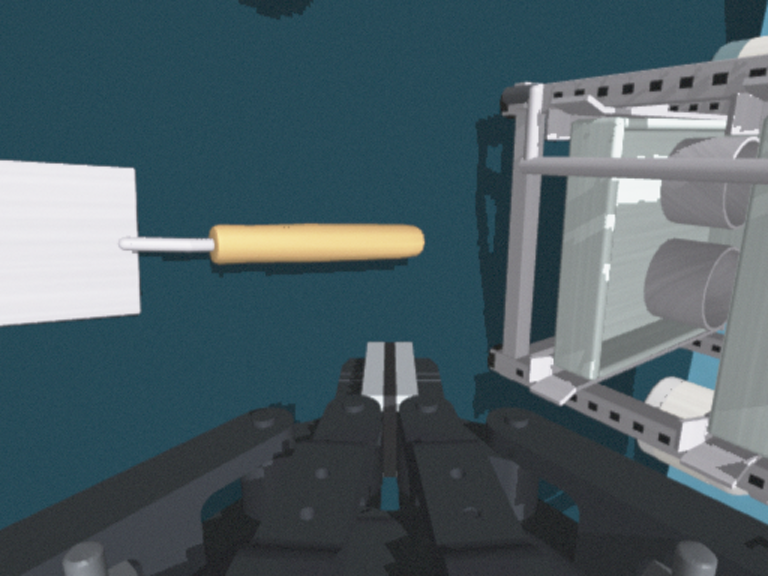

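Both rings stand upright on the sheet in the low bay, at (700,180) and (690,285). The sheet is fully in and the bar is across its front. The robot touches nothing, so I'm handing in.

```bash
python3 -c "
from workcell import bot
print(bot.observe()['force'],bot.observe()['clock']); print(bot.job_done())"
```

```text
[0.36885043 0.55752193 0.81228107] 40.6
the job is handed in; nothing more can be done
None
```

The sheet with its two mousse rings is on rails_low, pushed back against the rail stops, and the retaining bar is swung fully shut. I handed the job in at 40.6 s of the 72 s allowed; it reports no verdict.

**How it was done:** I gripped the sheet's near end wall, carried it to the rack and slid it onto rails_low. That pair had about 93 mm of headroom against about 50 mm above. I released it about 70 mm short of home and pushed it the rest of the way with the back of the open front finger. Then I gripped the bar's sleeve and swung the bar round.

**Last checks:**
- **Sheet:** its front rim measured at rack x ≈ -95.6 mm in the top view (home is -95). The pushing force rose sharply at the predicted home position.
- **Rings:** both are upright on the sheet in the final wrist picture.
- **Bar:** the pusher met a hard stop at the position expected for angle 0. The top view shows the bar across the pan fronts.
- **Robot:** it was standing clear of everything.

**What went wrong or disagreed:**
- My first rack fit from the wrist picture gave a wrong yaw, because I took a shadow line for a rail edge. I refitted it before acting.
- After the first closing, shutting the fingers while retreating pulled the bar open again by about 0.25 rad. I pushed it shut with the closed fingers.
- At the rail stop the tool's force reading briefly reached about 56 N forward and 49 N upward. It came through the finger, and I backed off at once. The limit of 40 N applies only to the arm and the gripper's body. I believe only the finger was touching, but I could not confirm that separately.

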